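# Put the probe thermometer away in its slide-cover case

### The job

Put the probe thermometer away for the night. Open its storage case by pressing the orange release tab down and sliding the white cover aside as far as it goes; pull the thermometer up out of its cup in the caddy and lay it in the cradle of the open bay, with the probe towards the case's back wall (the end away from the cover's hanging skirt), and let go of it; then slide the cover shut until the tab clicks up. Leave the palette knife and the pen in their cups and do not disturb the other things on the counter.

Things in the scene. Friction and masses are not known exactly. Their poses are not given: they have to be found in the camera images.
- tab_pad (a point): Orange release tab of the cover: the centre of its press pad's top face, 49 mm over the counter when up; axes as case_mid. The pad is 49 mm (x) by 38 mm (y), between two ribs 6 mm wide, 58 mm over the counter, centred at y = +-22 mm. Closed fingertips set between the ribs press the tab and push the cover by the ribs. It travels with the cover.
- case_cover (a joint): White sliding cover: 0 shut and latched, 0.091 m open. Opens along -y of the case (case_mid), shuts along +y, stays where left; 1 to 2 N slide it. A barb on the tab locks it at 0 unless the tab is down 4 to 6 mm over the first 15 mm. Near shut the barb must dip under a bar: push the cover by its ridge (push_ridge), tab free, and it snaps in at under 10 N, or hold the tab down.
- case_tab (a joint): How far the tab is pressed down (m): 0 up, 0.006 fully down. A spring pushes it up: 1.2 N at the start, 6 N fully down.
- case_mid (a point): Black storage case, fixed, 202 mm (x) by 180 mm (y): the middle of its footprint, on the counter. x points from its low front wall (28 mm high; the cover's skirt hangs over it) to its back wall (52 mm), y to its left, z up. Left half: the bay under the cover. Right half: a closed housing 37 to 44 mm high, over which the open cover (top at 48 mm) parks, y = -8 to -98 mm.
- bay (a point): Where the centre of the thermometer's plastic body belongs, 18 mm over the counter: at this level its underside rests on two rubber saddles, 14 mm long, at x = -40 and +40 mm, with side lips 5 mm higher, inner faces at y = +-17 mm. Axes as case_mid. The bay is open 45 mm to each side, 52 mm to the front and 137 mm to the back wall; floor 8 mm, left wall 44 mm over the counter.
- thermometer_grip (a point): Probe thermometer, 165 mm long: white body 24 (y) x 16 (x) x 95 mm (z) with red cap, 6 mm steel probe. Centre of the body; z points away from the probe, -x is the display face. Stands probe down in one of the three cups (which varies), display to the front, leaning back (top to +x) by about 0.25 rad; the body stands about 70 mm out of the cup. 56 to 112 g.
- probe_tip (a point): Tip of the thermometer's probe, 117 mm from the centre of its body along -z; axes as thermometer_grip.
- caddy_mid (a point): Tool caddy, fixed: three open steel cups in a row along y, 64 mm apart, on a wooden base 64 x 184 mm. The middle of the middle cup's mouth, 102 mm over the counter. Each cup is 39 (x) by 35 mm (y) outside, walls 2.5 mm, inner floor 13 mm over the counter. x points to its back.
- pen: Black pen, 138 mm long, 11 mm thick, standing in the third cup, reaching to 147 mm over the counter; origin half-way along, x points up along it. Stays there.
- spread_jar: Jar of spread with black lid, 62 mm across, 78 mm high, behind the case to its left; origin at the centre of its underside. Bystander.
- wax_stamp: Seal stamp with dark wooden handle standing on its die, 25 mm across, 78 mm high, in front of the press, left of the case; origin at the centre of its underside. Bystander.
- push_ridge (a point): White ridge on the cover, 52 mm (x) by 8 mm (y), for pushing it shut without touching the tab: the centre of its top, 58 mm over the counter, 10 mm above the cover's top face, 50.5 mm to -y of tab_pad; axes as case_mid.
- palette_knife: Palette knife with brown wooden handle, 184 mm long, blade 24 mm wide, standing blade down in another cup of the caddy, its handle (17 mm across) reaching to 190 mm over the counter; origin half-way along, z up along it. Stays there.

How it is judged:
By the outcome, as a careful person would: the job done as asked, in the order asked, and still so for the second after the job is handed in, with the robot touching nothing.
It also fails if it takes over 58 s, if anything falls off the work surface, if the arm or the gripper's body presses on something with over 40 N, if the wrist force passes 120 N, or if a joint passes its speed limit or range.

### The arm

A 6-joint arm with a two-finger parallel gripper is mounted at the origin on a cart in front of the work surface, level with it; the furniture and walls round the work are solid. World frame = base frame: x ahead of the robot, y to its left, z up, the work surface at z = 0. Lengths are in m, angles in rad, forces in N, time in s.
With the tool pointing down it reaches from about 0.3 to 0.775 m from the base axis. Payload 14.6 kg.
Tool frame: the origin (TCP) lies at the very end of the fingers, on their centre line; the grasp point (between the pads) lies 19 mm behind it; z points along the fingers, y is the direction in which the jaws open and shut (so a half turn about z gives the same grasp; the last joint's range is limited). The gripper opens to 94 mm and grips with 3 to 60 N. Pads are 16 mm wide; open, the fingers measure 119 mm over their backs; the gripper's body (75 mm by 177 mm) begins 78 mm behind the grasp point.
Start: joints at [1.075, 0.3, 1.521, -0, 1.321, -0.067], TCP at [0.229, 0.5, 0.205] pointing down, gripper open.
Joint ranges: [-3.03, 3.03], [-0.79, 2.21], [0.23, 2.52], [-1.04, 4.18], [0, 3.07], [-2.55, 2.55]. Speed limits (rad/s): [2.22, 2.22, 2.57, 3.14, 3.14, 3.14].

### API

Orientations are given as [roll, pitch, yaw] about the fixed x, y, z axes, in that order (R = Rz(yaw) Ry(pitch) Rx(roll)).
In Python, from station import ctrl, eyes gives the robot as it stands.
- The arm moves only by the tool jog_arm, never from a script. Its argument "moves" is a list of rows, each a list of 3 entries, a list of its own where there are three numbers: the shift along the world's x, y, z in mm, then the turn, a rotation vector about the world's x, y, z in units of 5 degrees (1.0 is 5 degrees), then the finger opening in mm, from 0 to 94. In form: [[[tx, ty, tz], [wx, wy, wz], jaw], ...]. A call has 1 to 5 rows; each row is the pose to reach, as a shift and turn from the pose commanded when the call began; what a row does not reach only later rows make up. A row lasts 1/12 s, in which the tool goes at most 41.7 mm and 7.16 degrees, less where a joint would pass 70% of its speed; a pose out of reach is approached as far as the arm can. A call with a gripper value outside its range is refused whole. The fingers move at their own pace and stop on an object; "squeeze" is the grip in N (left out, the last holds). Time passes only in rows, so rows that repeat a pose let the fingers close. It gives the time, the measured TCP pose, the force and the opening at its end, in the units of the state.
- ctrl.get_obs(): the state, without advancing time (a new reading comes with each control period).
- eyes.camera(name): name is "scene" or "side" or "wrist"; returns a dict with "frame" (384x512x3 uint8, red, green, blue), "vertical_fov" (degrees; the focal length in pixels is half the picture's height over the tangent of half this angle, whatever the lens; pixels are square), "cx", "cy" (the principal point, pixels), "k1" (the pictures are not rectified: a ray, as slopes to the right and down, at radius r is drawn at 1 + k1 r^2 times it, then the intrinsics apply), "eye" and "attitude" of the camera in the world; the wrist camera has in their place "hand_eye" (4x4, takes a point from camera to tool coordinates, whose origin is the TCP and whose axes are the flange's). Camera axes: x right, y down, z forward; pixel columns grow to the right and rows downward; lengths in m; the calibration is good to about 2 mm. A picture is of the moment at which its call begins: read the wrist's pose just before it. There is no depth.
- ctrl.hand_in(): hands the job in, once; it reports no verdict.
The state is a dict: "time_s": time; "qpos": joint angles; "joint_vel": joint speeds; "tau": joint torques, N m; "ee_pos": TCP position; "eef_rot": TCP orientation; "force": force on the tool from outside, world axes, zero at the start; "moment": the same for the moment, N m; "grip_width": finger opening in m.
Only numpy, scipy, OpenCV 4.12 (cv2) and the standard library are available. Lean on these libraries where they do the work, as an engineer would, in place of code of your own. Each camera call takes 0.05 s, during which the arm holds its last target.

## Working session

There is one attempt and no reset: what is moved stays moved. The work goes in short steps, Python scripts to look and compute and a tool call to move; the robot and the scene stay as the last step left them, time stands still between calls to the robot, and variables do not carry over. Pictures are saved under pics/ and viewed, and the job is handed in when it is done.

Besides the shell and the picture viewer there is one more tool, called after ">>>" as name(argument=value, ...) on one line, values as JSON. jog_arm: Moves the arm, as the interface text tells. Its arguments: {"type":"object","properties":{"moves":{"type":"array","items":{"type":"array"}},"squeeze":{"type":"number"}},"required":["moves"]}

```bash
ls; mkdir -p pics
cat > h.py <<'E'
import numpy as np, cv2
from station import ctrl, eyes
E
python3 - <<'E'
from h import *
o=ctrl.get_obs(); print({k:np.round(v,3).tolist() for k,v in o.items()})
for n in ["scene","side","wrist"]:
    c=eyes.camera(n); cv2.imwrite(f"pics/{n}0.png",c["frame"][...,::-1])
    import pickle; pickle.dump((c,o),open(f"pics/{n}0.pkl","wb"))
    print(n,{k:(np.round(v,4).tolist()) for k,v in c.items() if k!="frame"})
E
```

```text
pics
{'time_s': 0.0, 'qpos': [1.075, 0.3, 1.522, -0.0, 1.321, -0.067], 'joint_vel': [0.0, 0.0, -0.0, 0.001, 0.001, 0.0], 'tau': [-0.001, -53.181, -35.272, 0.071, 0.024, -0.0], 'ee_pos': [0.229, 0.5, 0.205], 'eef_rot': [-3.14, -0.0, 2.713], 'force': [0.161, 0.195, 0.405], 'moment': [-0.031, -0.022, 0.029], 'grip_width': 0.094}
scene {'vertical_fov': 48.8626, 'cx': 260.3985, 'cy': 194.517, 'k1': -0.1095, 'eye': [-0.1268, -0.5863, 1.0697], 'attitude': [-2.4649, -0.0099, -0.9018]}
side {'vertical_fov': 54.1104, 'cx': 252.6302, 'cy': 193.3436, 'k1': -0.0161, 'eye': [0.3624, 0.6975, 0.5619], 'attitude': [-2.0767, -0.0133, -2.984]}
wrist {'vertical_fov': 70.6661, 'cx': 255.7832, 'cy': 187.6098, 'k1': -0.0233, 'hand_eye': [[-0.0006, -0.9613, -0.2756, 0.0801], [1.0, -0.0006, -0.0002, 0.0002], [0.0001, -0.2756, 0.9613, -0.1786], [0.0, 0.0, 0.0, 1.0]]}
```

View pics/scene0.png

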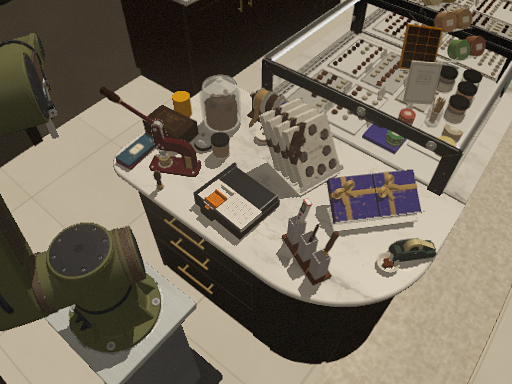

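View pics/side0.png

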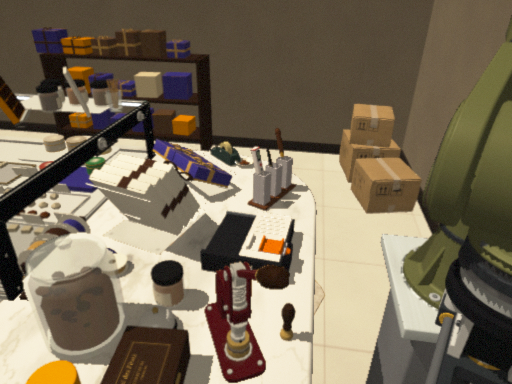

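View pics/wrist0.png

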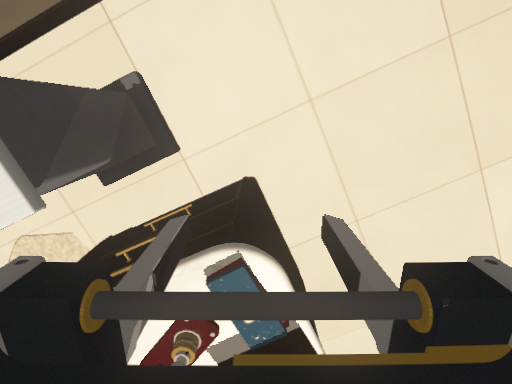

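```bash
cat >> h.py <<'E'
import pickle
from scipy.spatial.transform import Rotation as Ro
def load(n): return pickle.load(open(f"pics/{n}.pkl","rb"))
def grab(n,tag):
    o=ctrl.get_obs(); c=eyes.camera(n)
    pickle.dump((c,o),open(f"pics/{tag}.pkl","wb")); cv2.imwrite(f"pics/{tag}.png",c["frame"][...,::-1]); return c,o
def pose(c,o):
    if "eye" in c: return Ro.from_euler('xyz',c["attitude"]).as_matrix(),np.array(c["eye"])
    H=np.array(c["hand_eye"]);R=Ro.from_euler('xyz',o["eef_rot"]).as_matrix()
    return R@H[:3,:3], R@H[:3,3]+np.array(o["ee_pos"])
def intr(c):
    h=c["frame"].shape[0]; f=h/2/np.tan(np.radians(c["vertical_fov"])/2)
    return np.array([[f,0,c["cx"]],[0,f,c["cy"]],[0,0,1]]),np.array([c["k1"],0,0,0],float)
def rays(co,px):
    c,o=co;K,d=intr(c);R,e=pose(c,o)
    u=cv2.undistortPoints(np.array(px,float).reshape(-1,1,2),K,d).reshape(-1,2)
    v=np.c_[u,np.ones(len(u))]@R.T
    return e,v/np.linalg.norm(v,axis=1)[:,None]
def onz(co,px,z):
    e,v=rays(co,px); z=np.broadcast_to(z,(len(v),)); return e+v*((z-e[2])/v[:,2])[:,None]
def proj(co,P):
    c,o=co;K,d=intr(c);R,e=pose(c,o)
    q,_=cv2.projectPoints((np.atleast_2d(np.array(P,float))-e)@R,np.zeros(3),np.zeros(3),K,d); return q.reshape(-1,2)
def tri(coA,pa,coB,pb):
    ea,va=rays(coA,pa);eb,vb=rays(coB,pb);out=[]
    for a,b in zip(va,vb):
        t=np.linalg.lstsq(np.c_[a,-b],eb-ea,rcond=None)[0];p=ea+a*t[0];q=eb+b*t[1]
        out.append(np.r_[(p+q)/2,np.linalg.norm(p-q)])
    return np.array(out)
def crop(tag,x0,y0,x1,y1,s,out):
    f=load(tag)[0]["frame"][y0:y1,x0:x1,::-1]
    im=cv2.resize(f,None,fx=s,fy=s,interpolation=cv2.INTER_CUBIC)
    for x in range((x0//20+1)*20,x1,20): cv2.putText(im,str(x),(int((x-x0)*s),10),0,.35,(0,0,255),1); cv2.line(im,(int((x-x0)*s),12),(int((x-x0)*s),18),(0,0,255),1)
    for y in range((y0//20+1)*20,y1,20): cv2.putText(im,str(y),(0,int((y-y0)*s)),0,.35,(0,0,255),1)
    cv2.imwrite(f"pics/{out}.png",im)
E
python3 - <<'E'
from h import *
crop("scene0",140,120,350,300,3.7,"s0z"); crop("side0",180,110,340,350,2.4,"d0z")
co=load("scene0"); print(onz(co,[[195,197],[240,236],[278,205],[230,165]],.045).round(3))
E
```

```text
[[ 0.39   0.068  0.045]
 [ 0.368 -0.133  0.045]
 [ 0.527 -0.151  0.045]
 [ 0.56   0.072  0.045]]
```

View pics/s0z.png

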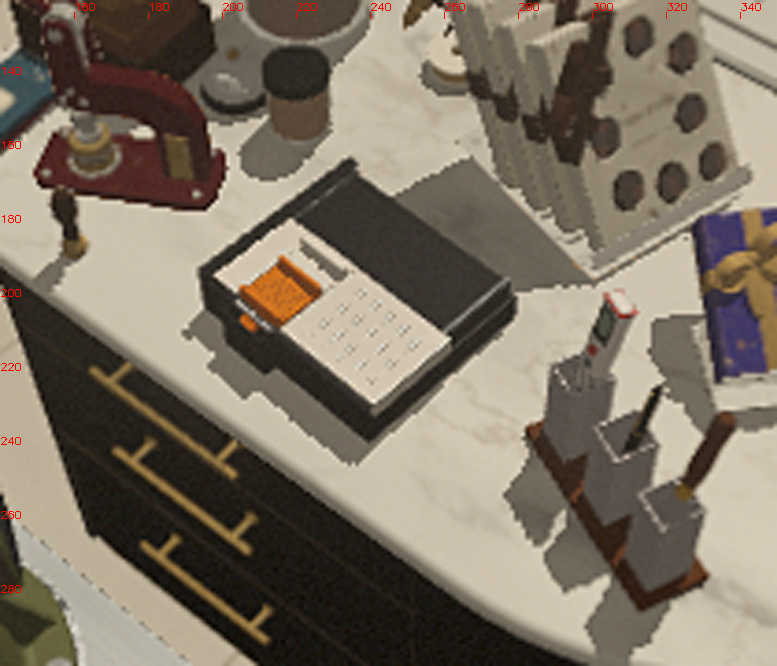

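View pics/d0z.png

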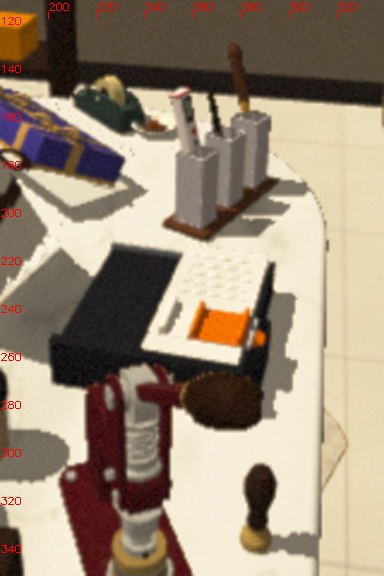

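Run:
```python
from h import *
S=load("scene0");D=load("side0")
Z=lambda x,y:(140+x/3.7,120+y/3.7)
W=lambda x,y:(180+x/2.4,110+y/2.4)
pts={"caseBackLeft":(Z(200,270),W(270,0))}
n=["tab far-? corners","ridge","thermTop","knifeTop","penTop"]
# scene-only on plane
def p(name,px,z): print(name,onz(S,[Z(*px)],z)[0].round(3))
def q(name,px,z): print("  side",name,onz(D,[W(*px)],z)[0].round(3))
for nm,a,b,z in [("ridge",(325,257),(172,313),.058),("caseFarBack(wall52)",(350,162),(112,245),.052),("nearBack",(203,270),(240,365),.052),("housing -x corner",(515,293),(190,250),.044)]:
    p(nm,a,z);q(nm,b,z)
for nm,a,b in [("therm top",(622,300),(180,92)),("knife top",(727,420),(234,47)),("pen top",(658,388),(212,98)),("base corner near",(530,430),(167,225))]:
    print(nm,tri(S,[Z(*a)],D,[W(*b)]).round(3))
m={}
for t,co in (("S",S),("D",D)):
    hsv=cv2.cvtColor(co[0]["frame"],cv2.COLOR_RGB2HSV); k=cv2.inRange(hsv,(6,180,120),(18,255,255))
    n,l,s,c=cv2.connectedComponentsWithStats(k)
    for i in range(1,n):
        if s[i,4]>15: print(t,s[i],c[i].round(1),onz(co,[c[i]],.052)[0].round(3))
p("jar",(295,75),.078);p("stamp",(75,245),0.005);p("cards corner",(595,280),0);p("press base right",(205,205),0.01)
for nm,px in (("c1 mouth",(583,372)),("c2 mouth",(627,437)),("c3",(672,505))): p(nm,px,.102)
for nm,px in (("c1 mouth",(193,155)),("c2 mouth",(226,137)),("c3",(252,120))): q(nm,px,.102)
```

```text
ridge [0.469 0.001 0.058]
  side ridge [0.466 0.015 0.058]
caseFarBack(wall52) [0.569 0.059 0.052]
  side caseFarBack(wall52) [ 0.55  -0.103  0.052]
nearBack [0.398 0.075 0.052]
  side nearBack [0.396 0.072 0.052]
housing -x corner [ 0.548 -0.14   0.044]
  side housing -x corner [ 0.468 -0.12   0.044]
therm top [[ 0.505 -0.26   0.17   0.006]]
knife top [[ 0.455 -0.38   0.185  0.004]]
pen top [[ 0.474 -0.316  0.142  0.006]]
base corner near [[ 0.491 -0.216  0.004  0.041]]
S [216 189  10   9  16] [220.6 193.2] [0.447 0.012 0.052]
S [205 192  20  15 145] [214.8 199.2] [0.419 0.01  0.052]
D [62 37 10  8 63] [66.4 40.7] [ 2.88  -3.05   0.052]
D [ 73  37  21   9 111] [80.4 40.5] [ 2.751 -3.096  0.052]
D [64 48  9  6 41] [67.8 50.1] [ 2.502 -2.481  0.052]
D [75 49 10  5 49] [79.6 51. ] [ 2.375 -2.456  0.052]
D [ 68  66  24  13 176] [77.4 71.2] [ 1.91  -1.658  0.052]
D [  0  99  17  24 113] [  7.4 111.4] [ 1.716 -0.77   0.052]
D [ 69 113  18   9 117] [ 77.6 116.8] [ 1.36  -0.756  0.052]
D [172 115  23  20 326] [181.5 124. ] [ 0.886 -0.748  0.052]
D [ 71 122   7   5  27] [ 74.1 124.3] [ 1.318 -0.661  0.052]
D [ 79 123   8   5  31] [ 82.5 124.9] [ 1.281 -0.661  0.052]
D [259 236  25  18 293] [271.3 245.5] [0.421 0.018 0.052]
D [286 248   5   6  22] [287.7 250.8] [0.383 0.031 0.052]
D [ 73 375   5   9  17] [ 75.1 378.9] [0.669 0.393 0.052]
jar [0.602 0.152 0.078]
stamp [0.371 0.215 0.005]
cards corner [ 0.632 -0.167  0.   ]
press base right [0.476 0.153 0.01 ]
c1 mouth [ 0.481 -0.251  0.102]
c2 mouth [ 0.453 -0.31   0.102]
c3 [ 0.425 -0.368  0.102]
  side c1 mouth [ 0.482 -0.234  0.102]
  side c2 mouth [ 0.45  -0.29   0.102]
  side c3 [ 0.423 -0.346  0.102]
```

>>> jog_arm(moves=[[[0,0,40],[0,0,0],94],[[20,-30,80],[0,0,1],60],[[40,-65,110],[0,0,2],30],[[56,-102,115],[0,0,3],0],[[72,-140,115],[0,0,4.5],0]])

```text
time_s: 0.57
ee_pos: [0.2935, 0.3776, 0.3209]
eef_rot: [3.139, 0.002, 3.093]
force: [0.1, 0.9, 0.2]
grip_width: 0.0706
```

>>> jog_arm(moves=[[[15,-38,0],[0,0,0],0],[[30,-76,0],[0,0,0],0],[[46,-115,0],[0,0,0],0],[[61,-153,0],[0,0,0],0],[[76,-190,0],[0,0,0],0]])

```text
time_s: 0.98
ee_pos: [0.3689, 0.1866, 0.3187]
eef_rot: [3.142, 0.0, 3.088]
force: [1.5, 1.4, -0.4]
grip_width: 0.0374
```

>>> jog_arm(moves=[[[10,-38,0],[0,0,0],0],[[17,-76,-10],[0,0,0],0],[[24,-116,-20],[0,0,0],0],[[28,-154,-20],[0,0,0],0],[[28,-154,-20],[0,0,0],0]])

```text
time_s: 1.4
ee_pos: [0.3969, 0.0295, 0.2981]
eef_rot: [-3.14, -0.001, 3.082]
force: [-1.4, 0.5, 0.4]
grip_width: 0.0041
```

Run:
```python
from h import *
c,o=grab("wrist","w1"); print(o["time_s"],np.round(o["ee_pos"],4),np.round(o["eef_rot"],3),np.round(o["qpos"],3))
```

```text
1.4 [0.3969 0.0295 0.2981] [-3.140e+00 -1.000e-03  3.082e+00] [-1.700e-02 -1.100e-01  1.755e+00 -1.000e-03  1.497e+00 -1.529e+00]
```

View pics/w1.png

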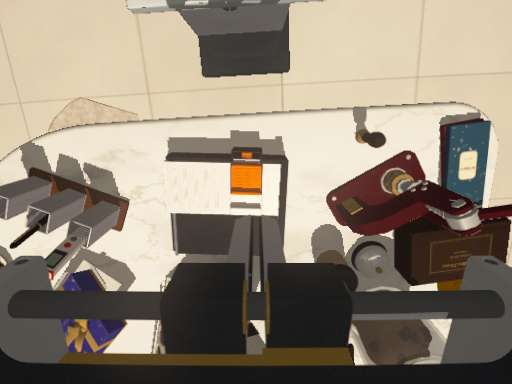

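Run:
```python
from h import *
crop("w1",150,130,300,260,5,"w1z"); crop("w1",0,160,150,290,5,"w1y")
```

```text
(no output)
```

View pics/w1z.png

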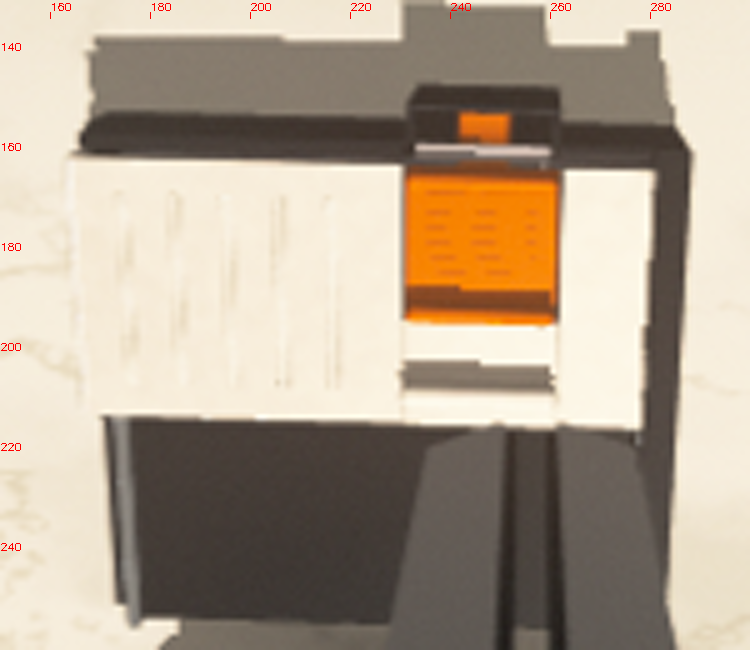

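View pics/w1y.png

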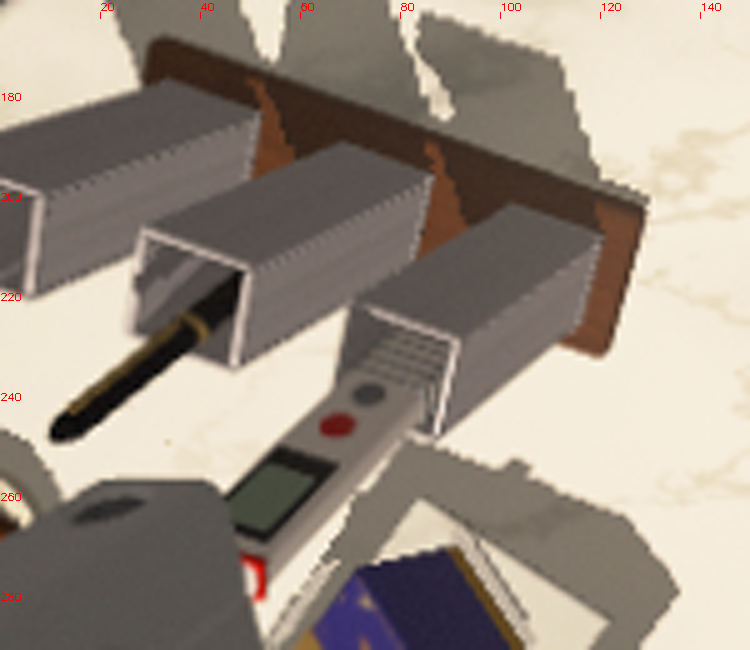

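Run:
```python
from h import *
W=load("w1")
def P(n,px,z): r=onz(W,px,z); print(n,r.round(4).tolist()); return r
c=P("cover",[(165,161),(279,164),(277.5,216),(170,213)],.048)
r=P("farrib",[(230.5,194.5),(259.5,194.5),(230.5,191.5),(259.5,191.5)],.058)
g=P("ridge far/near edge bot",[(230,212),(259,212),(230,208),(259,208)],.058)
w=P("backwall",[(286,161),(284,216)],.052)
t=P("rib near",[(231,165),(260,166)],.058)
m=P("cup mouth c1",[(71.5,222),(91.5,229),(86.5,247),(66,240)],.102); print(m.mean(0))
m=P("cup mouth c2",[(28.5,206),(49.5,214),(47,234),(26.5,226)],.102); print(m.mean(0))
P("case back near/far top",[(173,254),(281,257)],.044)
for a,b in ((0,1),(3,2)): d=c[b]-c[a]; print("yaw",np.degrees(np.arctan2(d[1],d[0])))
S=load("scene0");D=load("side0")
```

```text
cover [[0.3862, -0.1162, 0.048], [0.4021, 0.0663, 0.048], [0.4915, 0.0605, 0.048], [0.4754, -0.1212, 0.048]]
farrib [[0.4456, -0.0147, 0.058], [0.4484, 0.0322, 0.058], [0.4405, -0.0142, 0.058], [0.4433, 0.0325, 0.058]]
ridge far/near edge bot [[0.4757, -0.0181, 0.058], [0.4786, 0.0297, 0.058], [0.4687, -0.0175, 0.058], [0.4716, 0.0301, 0.058]]
backwall [[0.3972, 0.0773, 0.052], [0.4906, 0.0712, 0.052]]
rib near [[0.3973, -0.0098, 0.058], [0.4016, 0.0356, 0.058]]
cup mouth c1 [[0.4613, -0.2537, 0.102], [0.4744, -0.2255, 0.102], [0.504, -0.2405, 0.102], [0.4905, -0.27, 0.102]]
[ 0.48256126 -0.24744767  0.102     ]
cup mouth c2 [[0.4322, -0.3132, 0.102], [0.4467, -0.2843, 0.102], [0.4789, -0.2974, 0.102], [0.464, -0.326, 0.102]]
[ 0.45544861 -0.30520744  0.102     ]
case back near/far top [[0.5553, -0.129, 0.044], [0.5725, 0.0641, 0.044]]
yaw 85.02476184808026
yaw 84.91744443073154
```

>>> jog_arm(moves=[[[8,-6,-40],[0,0,0],0],[[16,-12,-80],[0,0,0],0],[[26,-19,-120],[0,0,0],0],[[26,-19,-160],[0,0,0],0],[[26,-19,-195],[0,0,0],0]])

```text
time_s: 1.87
ee_pos: [0.4223, 0.0164, 0.1014]
eef_rot: [3.141, -0.001, 3.089]
force: [0.6, 0.2, 0.3]
grip_width: 0.0003
```

>>> jog_arm(moves=[[[0,0,-20],[0,0,0],0],[[0,0,-35],[0,0,0],0],[[0,0,-45],[0,0,0],0],[[0,0,-50],[0,0,0],0],[[0,0,-50],[0,0,0],0]])

```text
time_s: 2.28
ee_pos: [0.4224, 0.0163, 0.053]
eef_rot: [3.142, -0.002, 3.089]
force: [0.6, 0.2, -0.4]
grip_width: 0.0005
```

Run:
```python
from h import *
c,o=grab("wrist","w2"); print(o["time_s"],np.round(o["ee_pos"],4),np.round(o["eef_rot"],3),np.round(o["qpos"],3),np.round(o["force"],2))
grab("side","d2"); crop("w2",130,100,360,320,2.5,"w2z"); crop("d2",180,180,340,320,3.5,"d2z")
a=cv2.imread("pics/w2z.png");b=cv2.imread("pics/d2z.png")
```

```text
2.2833 [0.4224 0.0163 0.053 ] [ 3.142e+00 -2.000e-03  3.089e+00] [-0.048  0.23   2.013  0.     0.9   -1.566] [ 0.63  0.22 -0.44]
```

View pics/w2z.png

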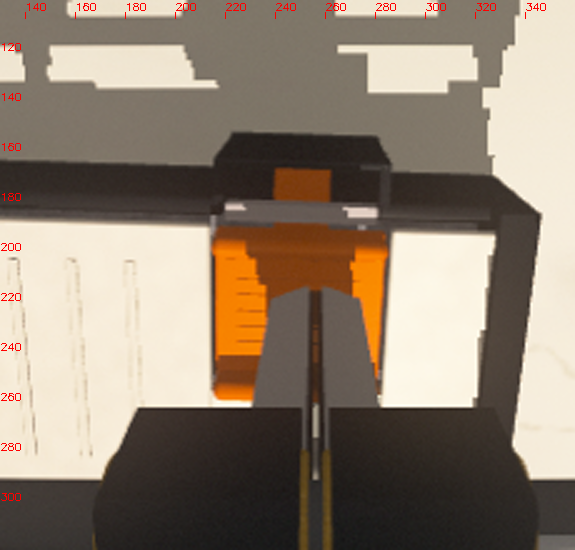

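View pics/d2z.png

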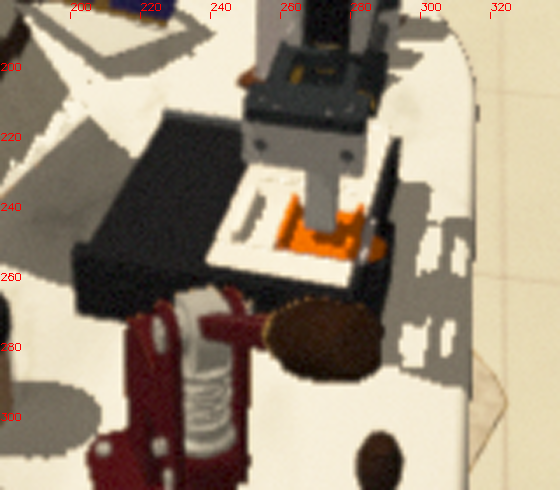

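>>> jog_arm(moves=[[[0,-5,0],[0,0,0],0],[[0,-5,-3],[0,0,0],0],[[0,-5,-6],[0,0,0],0],[[0,-5,-9],[0,0,0],0],[[0,-5,-9],[0,0,0],0]])

```text
time_s: 2.8
ee_pos: [0.4232, 0.0104, 0.0446]
eef_rot: [-3.141, 0.001, 3.088]
force: [1.6, -1.7, 4.5]
grip_width: 0.0004
```

>>> jog_arm(moves=[[[0,0,-0.8],[0,0,0],0],[[6,-0.5,-0.8],[0,0,0],0],[[12,-1,-0.8],[0,0,0],0],[[18,-1.5,-0.8],[0,0,0],0],[[24,-2,-0.8],[0,0,0],0]])

```text
time_s: 3.22
ee_pos: [0.4473, 0.0085, 0.0439]
eef_rot: [-3.141, -0.0, 3.088]
force: [-2.6, -1.5, 4.8]
grip_width: 0.0004
```

Sliding at low force (2.6 N): continue.

>>> jog_arm(moves=[[[10,-0.8,0],[0,0,0],0],[[20,-1.6,0],[0,0,0],0],[[30,-2.4,0],[0,0,0],0],[[42,-3.3,0],[0,0,0],0],[[54,-4.2,0],[0,0,0],0]])

```text
time_s: 3.63
ee_pos: [0.5015, 0.0041, 0.0439]
eef_rot: [-3.141, -0.001, 3.088]
force: [-1.8, -2.8, 6.1]
grip_width: 0.0005
```

>>> jog_arm(moves=[[[6,-0.5,0],[0,0,0],0],[[12,-1,0],[0,0,0],0],[[17,-1.3,0],[0,0,0],0],[[21,-1.6,0],[0,0,0],0],[[24,-1.9,0],[0,0,0],0]])

```text
time_s: 4.05
ee_pos: [0.5238, 0.0028, 0.0433]
eef_rot: [3.141, -0.004, 3.088]
force: [-20.7, 3.7, 10.6]
grip_width: 0.0007
```

Run:
```python
from h import *
c,o=grab("side","d3"); print(o["time_s"],np.round(o["ee_pos"],4),np.round(o["force"],2))
crop("d3",180,180,340,320,3.5,"d3z")
```

```text
4.05 [0.5238 0.0028 0.0433] [-20.67   3.72  10.61]
```

View pics/d3z.png

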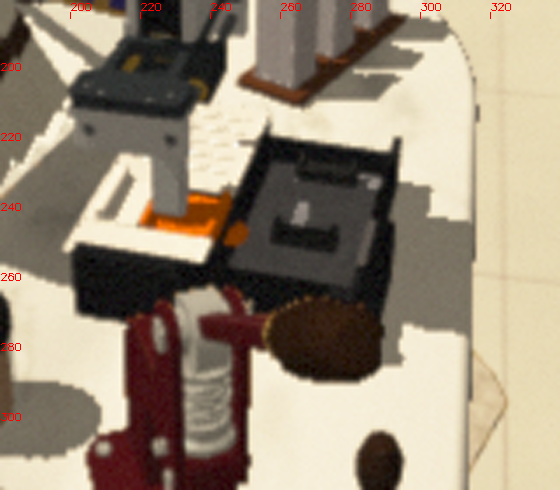

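>>> jog_arm(moves=[[[-6,0.5,0],[0,0,0],0],[[-12,1,10],[0,0,0],0],[[-12,1,40],[0,0,0],0],[[-20,1,80],[0,0,0],0],[[-40,1,120],[0,0,0],30]])

```text
time_s: 4.52
ee_pos: [0.4864, 0.0036, 0.1621]
eef_rot: [3.141, -0.001, 3.088]
force: [0.5, 0.0, 1.1]
grip_width: 0.0047
```

>>> jog_arm(moves=[[[0,0,30],[0,0,0],60],[[0,0,60],[0,0,0],60],[[0,0,90],[0,0,0],60],[[0,0,110],[0,0,0],60],[[0,0,110],[0,0,0],60]])

```text
time_s: 4.93
ee_pos: [0.4874, 0.0036, 0.2751]
eef_rot: [3.141, 0.006, 3.088]
force: [0.0, -0.3, 0.6]
grip_width: 0.037
```

Run:
```python
from h import *
c,o=grab("wrist","w4"); print(o["time_s"],np.round(o["ee_pos"],4),np.round(o["eef_rot"],3),np.round(o["qpos"],3))
crop("w4",120,70,320,240,4,"w4z")
```

```text
4.9333 [0.4874 0.0036 0.2751] [3.141 0.006 3.088] [-0.068  0.108  1.59   0.     1.438 -1.586]
```

View pics/w4z.png

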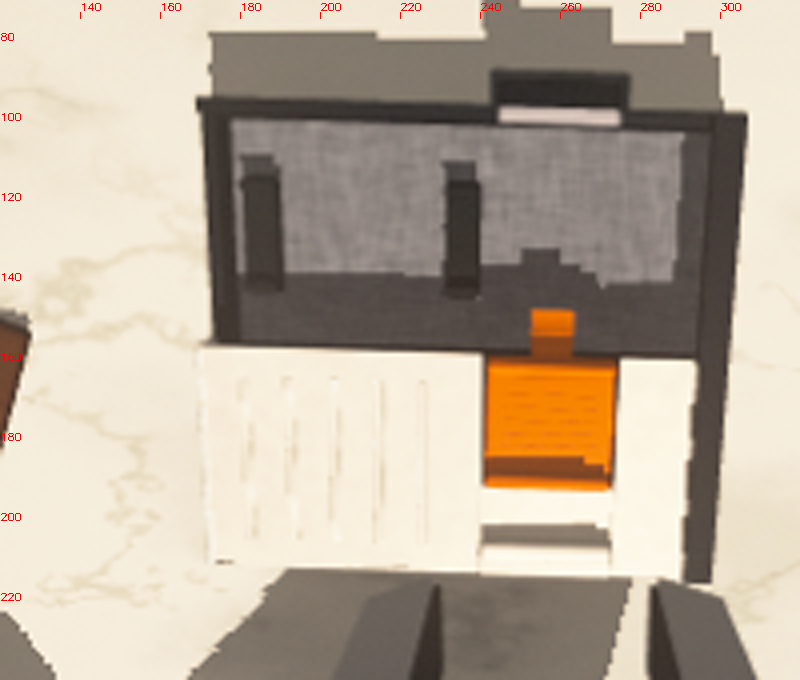

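View pics/w4.png

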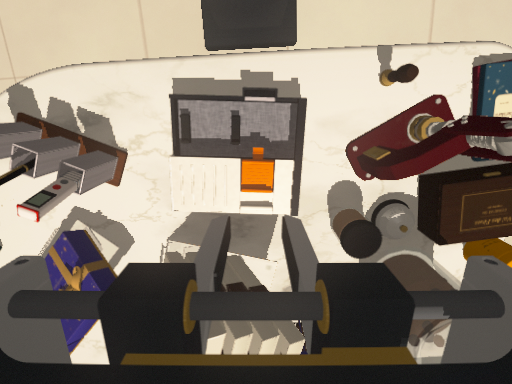

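Run:
```python
from h import *
W=load("w4")
def P(n,px,z): r=onz(W,px,z); print(n,r.round(4).tolist(),"mean",r.mean(0).round(4)); return r
a=P("saddleF",[(184,110),(185,143)],.015);b=P("saddleB",[(235,111.5),(235.5,144)],.015)
d=b.mean(0)-a.mean(0);print(np.linalg.norm(d),np.degrees(np.arctan2(d[1],d[0])),(a.mean(0)+b.mean(0))/2)
P("floor edge near", [(178,100),(290,103)],.008)
P("leftwall inner top",[(178,99.5),(297,102)],.044)
P("cover",[(172,156.5),(292,160),(290.5,214),(174,212)],.048)
P("backwall inner",[(297,103),(293,160)],.052)
r=P("farrib",[(241.5,192),(272.5,192.5),(241.5,189.5),(272.5,190)],.058)
crop("w4",0,120,140,240,5.5,"w4y")
```

```text
saddleF [[0.4025, -0.104, 0.015], [0.4536, -0.1088, 0.015]] mean [ 0.4281 -0.1064  0.015 ]
saddleB [[0.4093, -0.0247, 0.015], [0.4597, -0.0276, 0.015]] mean [ 0.4345 -0.0261  0.015 ]
0.08053077921782047 85.43513102530267 [ 0.43129595 -0.06628248  0.015     ]
floor edge near [[0.3869, -0.1133, 0.008], [0.4011, 0.0622, 0.008]] mean [ 0.394  -0.0256  0.008 ]
leftwall inner top [[0.3877, -0.1035, 0.044], [0.4006, 0.0679, 0.044]] mean [ 0.3942 -0.0178  0.044 ]
cover [[0.4692, -0.1223, 0.048], [0.4844, 0.0587, 0.048], [0.5721, 0.0549, 0.048], [0.5586, -0.1317, 0.048]] mean [ 0.5211 -0.0351  0.048 ]
backwall inner [[0.4021, 0.0667, 0.052], [0.4837, 0.0597, 0.052]] mean [0.4429 0.0632 0.052 ]
farrib [[0.5278, -0.0204, 0.058], [0.5312, 0.0268, 0.058], [0.5239, -0.0202, 0.058], [0.5272, 0.027, 0.058]] mean [0.5275 0.0033 0.058 ]
```

View pics/w4y.png

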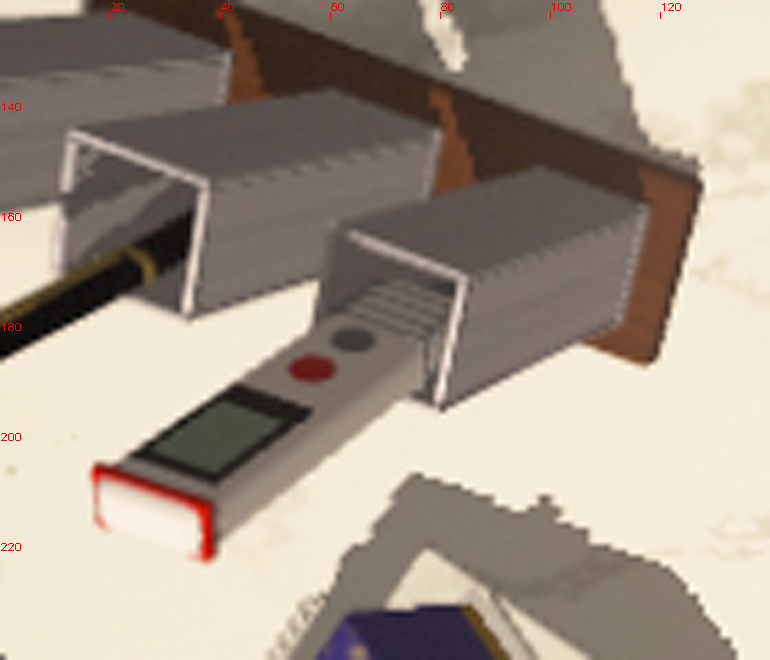

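Run:
```python
from h import *
W=load("w4");S=load("scene0");D=load("side0");W1=load("w1")
def ls(obs):
    A=np.zeros((3,3));b=np.zeros(3);V=[]
    for co,p in obs:
        e,v=rays(co,[p]);v=v[0];M=np.eye(3)-np.outer(v,v);A+=M;b+=M@e
    x=np.linalg.solve(A,b)
    return x,[np.linalg.norm(proj(co,x)[0]-p).round(1) for co,p in obs]
Y=lambda x,y:(x/5.5,120+y/5.5)
w=Y(155,512)
top=ls([(W,w),(S,(140+622/3.7,120+302/3.7)),(D,(180+180/2.4,110+92/2.4))]);print(top)
print(onz(W,[w],.17))
# red button, display center wrist+scene/wrist1
btn=ls([(W,Y(312,368)),(W1,(0+337/5,160+425/5))]);print("red btn",btn)
m=onz(W,[Y(350,232),Y(463,275),Y(440,405)],.102);print("c1 mouth",m.round(4), ((m[0]+m[2])/2).round(4))
m=onz(W,[Y(70,135),Y(207,183),Y(187,318)],.102);print("c2 mouth",m.round(4), ((m[0]+m[2])/2).round(4))
# bottom body width
```

```text
(array([ 0.50538147, -0.26009041,  0.16853764]), [np.float64(1.3), np.float64(0.8), np.float64(1.0)])
[[ 0.50551022 -0.25742682  0.17      ]]
red btn (array([ 0.48765118, -0.25088905,  0.12551252]), [np.float64(0.0), np.float64(0.0)])
c1 mouth [[ 0.4602 -0.2511  0.102 ]
 [ 0.4722 -0.2257  0.102 ]
 [ 0.5048 -0.2392  0.102 ]] [ 0.4825 -0.2451  0.102 ]
c2 mouth [[ 0.4329 -0.3139  0.102 ]
 [ 0.4463 -0.2833  0.102 ]
 [ 0.4791 -0.2978  0.102 ]] [ 0.456  -0.3058  0.102 ]
```

Run:
```python
from h import *
from scipy.optimize import least_squares
Q=np.array([[1.075,.3,1.521,0,1.321,-.067],[-.017,-.110,1.755,-.001,1.497,-1.529],[-.048,.23,2.013,0,.9,-1.566],[-.068,.108,1.59,0,1.438,-1.586]])
X=np.array([[.229,.5,.205],[.3969,.0295,.2981],[.4224,.0163,.053],[.4874,.0036,.2751]])
def f(p):
    L1,L2,a,H,off=p;r=a+L1*np.sin(Q[:,1])+L2*np.sin(Q[:,1]+Q[:,2]);z=H+L1*np.cos(Q[:,1])+L2*np.cos(Q[:,1]+Q[:,2])
    c,s=np.cos(Q[:,0]),np.sin(Q[:,0]);return np.r_[r*c-off*s-X[:,0],r*s+off*c-X[:,1],z-X[:,2]]
s=least_squares(f,[.4,.4,0,0,.03]);print(s.x.round(4),np.abs(s.fun).max())
L1,L2,a,HL,off=s.x
for L3 in (.25,.3,.35,.4):
  for d in (.25,.45,.65,.8):
    r=.545-L3*np.cos(d)-a; z=.128+L3*np.sin(d)-(HL+L3)  # HL = H-L3
    D=np.hypot(r,z); ce=(D*D-L1*L1-L2*L2)/(2*L1*L2)
    if abs(ce)>1: print(L3,d,"unreach");continue
    j3=np.arccos(ce); j2=np.arctan2(r,z)-np.arctan2(L2*np.sin(j3),L1+L2*np.cos(j3)); print(L3,d,"j2 %.2f j3 %.2f j5 %.2f"%(j2,j3,np.pi/2+d-j2-j3))
```

```text
[ 0.3885  0.4447 -0.0034 -0.0536  0.0365] 0.011947521473146316
0.25 0.25 j2 0.22 j3 2.40 j5 -0.80
0.25 0.45 j2 0.11 j3 2.35 j5 -0.44
0.25 0.65 j2 0.07 j3 2.26 j5 -0.11
0.25 0.8 j2 0.07 j3 2.18 j5 0.13
0.3 0.25 j2 0.28 j3 2.52 j5 -0.97
0.3 0.45 j2 0.10 j3 2.47 j5 -0.55
0.3 0.65 j2 0.02 j3 2.37 j5 -0.17
0.3 0.8 j2 0.01 j3 2.28 j5 0.08
0.35 0.25 j2 0.39 j3 2.61 j5 -1.19
0.35 0.45 j2 0.11 j3 2.59 j5 -0.68
0.35 0.65 j2 -0.03 j3 2.49 j5 -0.24
0.35 0.8 j2 -0.05 j3 2.38 j5 0.04
0.4 0.25 j2 0.60 j3 2.67 j5 -1.45
0.4 0.45 j2 0.17 j3 2.69 j5 -0.84
0.4 0.65 j2 -0.07 j3 2.60 j5 -0.31
0.4 0.8 j2 -0.11 j3 2.47 j5 0.00
```

```bash
cat >> h.py <<'E'
def Rtool(zdir,yhead):  # tool z direction, jaw axis heading (rad)
    z=np.array(zdir,float);z/=np.linalg.norm(z)
    y=np.array([np.cos(yhead),np.sin(yhead),0]);y-=z*(y@z);y/=np.linalg.norm(y)
    return np.c_[np.cross(y,z),y,z]
def delta(R,p,n=5,o=None,frm=None):
    o=o or ctrl.get_obs(); 
    R0,p0=frm if frm else (Ro.from_euler('xyz',o["eef_rot"]).as_matrix(),np.array(o["ee_pos"]))
    v=(Ro.from_matrix(R@R0.T)).as_rotvec()/np.radians(5); d=(np.array(p)-p0)*1000
    print("t",round(o["time_s"],2),"pos",np.round(o["ee_pos"],4),"d mm",d.round(1),"|d|",np.linalg.norm(d).round(0),"turn",v.round(2),"deg",(np.linalg.norm(v)*5).round(1),"q",np.round(o["qpos"],2))
HC=np.radians(-25.)
ZT=np.array([np.sin(.25)*np.cos(HC),np.sin(.25)*np.sin(HC),np.cos(.25)])
def graspR(d): return Rtool([np.cos(d)*np.cos(HC),np.cos(d)*np.sin(HC),-np.sin(d)],HC+np.pi/2)
E
python3 - <<'E'
from h import *
top=np.array([.505,-.259,.169]); G=top-ZT*42.5e-3
R=graspR(.9); T=G+R[:,2]*.006
print("G",G,"T",T)
delta(R,T-R[:,2]*.09+[0,0,.03])
E
```

```text
G [ 0.49547047 -0.25455631  0.12782122] T [ 0.49885069 -0.25613253  0.12312126]
t 4.98 pos [0.4868 0.0036 0.2725] d mm [ -38.7 -236.1  -48.9] |d| 244.0 turn [-1.87 -7.47 -4.22] deg 43.9 q [-0.07  0.11  1.59  0.    1.44 -1.59]
```

>>> jog_arm(moves=[[[-8,-35,10],[-0.25,-1,-0.55],48],[[-16,-72,20],[-0.5,-2,-1.1],48],[[-24,-110,20],[-0.8,-3.2,-1.8],48],[[-32,-150,20],[-1.1,-4.4,-2.5],48],[[-38,-190,20],[-1.4,-5.6,-3.2],48]])

```text
time_s: 5.4
ee_pos: [0.4472, -0.188, 0.2903]
eef_rot: [-3.114, 0.506, 2.807]
force: [1.1, 0.2, 0.9]
grip_width: 0.0478
```

Run:
```python
from h import *
top=np.array([.505,-.259,.169]); G=top-ZT*42.5e-3
R=graspR(.9); T=G+R[:,2]*.006
delta(R,T-R[:,2]*.09+[0,0,.03])
```

```text
t 5.4 pos [ 0.4472 -0.188   0.2903] d mm [  1.  -44.5 -66.7] |d| 80.0 turn [-0.47 -1.85 -0.99] deg 10.8 q [-0.5  -0.2   1.93  0.07  0.91 -1.76]
```

>>> jog_arm(moves=[[[0,-15,-10],[-0.2,-0.8,-0.4],48],[[0,-30,-25],[-0.47,-1.85,-1.0],48],[[1,-44,-45],[-0.47,-1.85,-1.0],48],[[1,-44,-67],[-0.47,-1.85,-1.0],48],[[1,-44,-67],[-0.47,-1.85,-1.0],48]])

```text
time_s: 5.82
ee_pos: [0.4472, -0.23, 0.2185]
eef_rot: [3.14, 0.658, 2.705]
force: [-0.6, 0.3, -0.1]
grip_width: 0.0476
```

Run:
```python
from h import *
grab("wrist","w5")
top=np.array([.505,-.259,.169]); G=top-ZT*42.5e-3
R=graspR(.9); T=G+R[:,2]*.006
delta(R,T)
# predicted overlay: center, top
W=load("w5");print("proj top,ctr",proj(W,[top,G,T]).round(0))
```

```text
t 5.87 pos [ 0.4482 -0.2301  0.2212] d mm [ 50.7 -26.1 -98.1] |d| 113.0 turn [-0.06 -0.1  -0.02] deg 0.6 q [-0.6  -0.15  2.11  0.2   0.54 -1.88]
proj top,ctr [[254. 214.]
 [254. 176.]
 [254. 174.]]
```

View pics/w5.png

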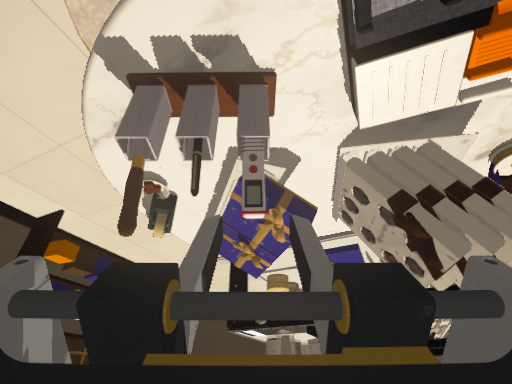

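>>> jog_arm(moves=[[[5,-3,-28],[0,0,0],48],[[15,-8,-50],[0,0,0],48],[[28,-15,-68],[0,0,0],48],[[40,-21,-84],[0,0,0],48],[[49,-25,-94],[0,0,0],48]])

```text
time_s: 6.28
ee_pos: [0.4992, -0.2554, 0.1292]
eef_rot: [3.141, 0.665, 2.708]
force: [0.6, -0.0, 0.6]
grip_width: 0.048
```

Run:
```python
from h import *
grab("wrist","w6");grab("side","d6")
top=np.array([.505,-.259,.169]); G=top-ZT*42.5e-3
R=graspR(.9); T=G+R[:,2]*.006
delta(R,T)
crop("d6",200,110,320,220,4,"d6z")
crop("w6",150,60,360,300,2.5,"w6z")
```

```text
t 6.38 pos [ 0.4989 -0.2551  0.1291] d mm [-0.1 -1.  -6. ] |d| 6.0 turn [-0.04 -0.07 -0.04] deg 0.4 q [-0.58  0.13  2.07  0.33  0.29 -2.01]
```

View pics/w6z.png

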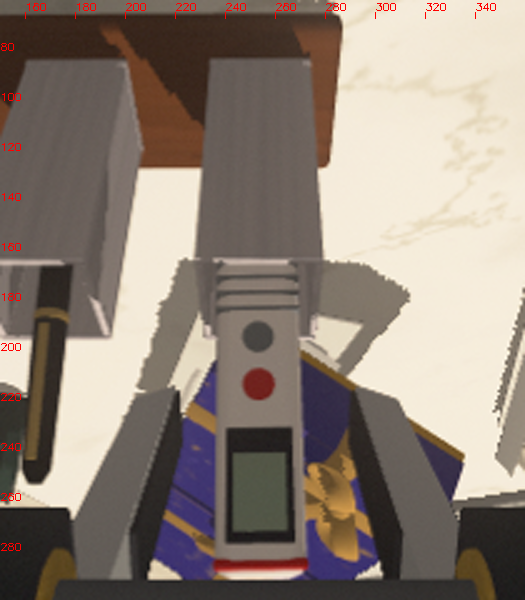

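View pics/d6z.png

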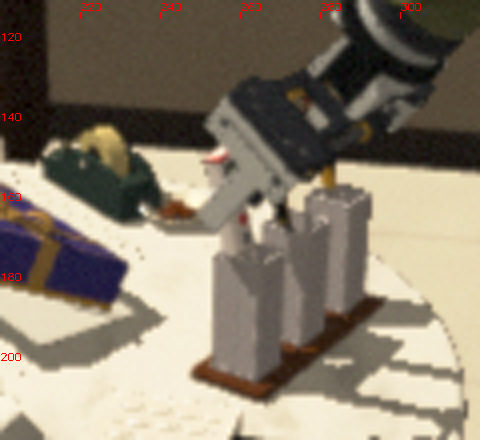

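```bash
python3 - <<'E'
from h import *
D=load("d6");W=load("w6");o=D[1];R=Ro.from_euler('xyz',o["eef_rot"]).as_matrix();p=np.array(o["ee_pos"])
for nm,q in (("tcp",p),("left fingertip inner",p+R[:,1]*.024),("leftouter corner -x",p+R[:,1]*.03-R[:,0]*.008),("+x",p+R[:,1]*.03+R[:,0]*.008),("top",[.505,-.259,.169]),("ctr",np.array([.505,-.259,.169])-ZT*.0475)): print(nm,proj(D,[q]).round(1),proj(W,[q]).round(1))
E
python3 -c "
from h import *
crop('d6',225,130,285,190,9,'d6y')"
```

```text
tcp [[255.6 162.3]] [[255.8 225.9]]
left fingertip inner [[250.8 165.3]] [[289.1 225.9]]
leftouter corner -x [[247.7 163.8]] [[297. 236.]]
+x [[251.4 168.2]] [[297.9 215.6]]
top [[254.1 148.1]] [[254.4 286.6]]
ctr [[257.3 164.3]] [[254.5 216.1]]
```

View pics/d6y.png

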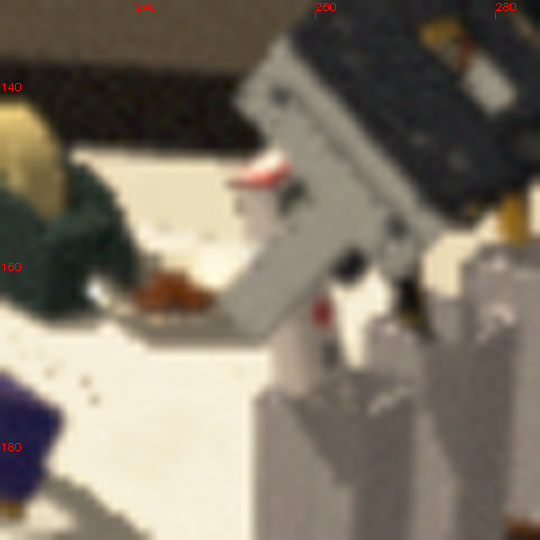

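>>> jog_arm(moves=[[[0,-1,-4],[0,0,0],48],[[0,-1,-5.5],[0,0,0],30],[[0,-1,-5.5],[0,0,0],15],[[0,-1,-5.5],[0,0,0],10],[[0,-1,-5.5],[0,0,0],10]], squeeze=25)

```text
time_s: 6.8
ee_pos: [0.4982, -0.2565, 0.1254]
eef_rot: [-3.141, 0.667, 2.708]
force: [-1.2, -0.1, -0.0]
grip_width: 0.0245
```

>>> jog_arm(moves=[[[0,0,0],[0,0,0],10],[[0,0,0],[0,0,0],10],[[0,0,0],[0,0,0],10],[[0,0,0],[0,0,0],10]])

```text
time_s: 7.13
ee_pos: [0.4983, -0.2567, 0.125]
eef_rot: [-3.141, 0.667, 2.708]
force: [-2.6, 0.4, 4.3]
grip_width: 0.024
```

>>> jog_arm(moves=[[[3,-1.3,12],[0,0,0],10],[[7,-3,30],[0,0,0],10],[[12,-5.5,52],[0,0,0],10],[[17,-8,74],[0,0,0],10],[[22,-10.5,96],[0,0,0],10]])

```text
time_s: 7.55
ee_pos: [0.5201, -0.2669, 0.2213]
eef_rot: [-3.141, 0.665, 2.707]
force: [0.2, -0.8, -0.4]
grip_width: 0.0236
```

>>> jog_arm(moves=[[[4,-2,20],[0,0,0],10],[[6,-3,40],[0,0,0],10],[[6,-3,60],[0,0,0],10],[[6,-3,60],[0,0,0],10]])

```text
time_s: 7.88
ee_pos: [0.527, -0.2705, 0.2845]
eef_rot: [-3.141, 0.671, 2.708]
force: [-0.3, -0.3, -0.9]
grip_width: 0.0239
```

Run:
```python
from h import *
c,o=grab("wrist","w7");grab("side","d7");print(o["ee_pos"],o["qpos"])
crop("d7",180,60,320,220,3.5,"d7z")
```

```text
[ 0.52702075 -0.27046993  0.28453343] [-0.57602407 -0.00311341  1.82061864  0.14247144  0.66260276 -1.79523289]
```

View pics/w7.png

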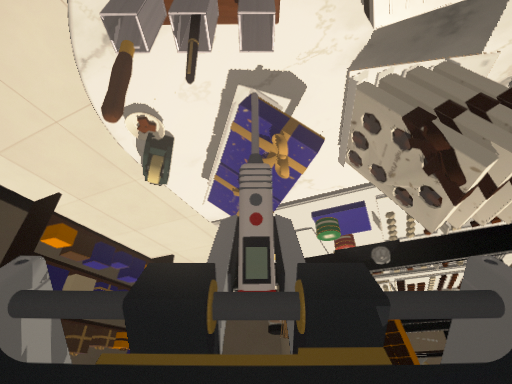

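View pics/d7z.png

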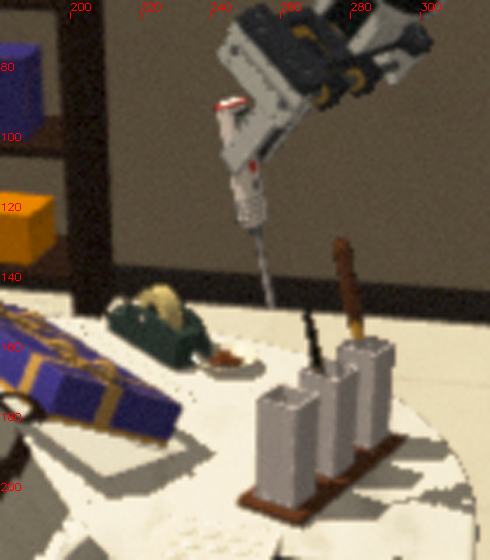

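Run:
```python
from h import *
W=load("w7");D=load("d7");o=W[1]
R=Ro.from_euler('xyz',o["eef_rot"]).as_matrix();p=np.array(o["ee_pos"])
t=tri(W,[(254,95)],D,[(180+271/3.5,60+305/3.5)])[0];c=tri(W,[(256,290)],D,[(180+232/3.5,60+101/3.5)])[0]
print("tip",t,"cap",c)
for x in (t,c): print("tool frame",(R.T@(x[:3]-p)*1000).round(1))
d=c[:3]-t[:3];print(np.linalg.norm(d)); u=R.T@(d/np.linalg.norm(d));print(u)
# expected
print("expected",R.T@ZT, "tip rot deg", np.degrees(np.arctan2(u[2],-u[0])),np.degrees(np.arctan2((R.T@ZT)[2],-(R.T@ZT)[0])))
cc=t[:3]+.117*d/np.linalg.norm(d);print("ctr tool",(R.T@(cc-p)*1000).round(1))
```

```text
tip [ 0.49682503 -0.25853074  0.17349882  0.00269306] cap [ 0.52995227 -0.27154503  0.32715959  0.00055196]
tool frame [94.4 -1.8 66.8]
tool frame [-28.9   0.2 -31.4]
0.15772893802974083
[-0.78231704  0.0127612  -0.62274972]
expected [-0.79636483 -0.00126375 -0.60481523] tip rot deg -38.520926245656256 -37.2155821867395
ctr tool [ 2.9 -0.3 -6.1]
```

```bash
cat > kin.py <<'E'
from h import *
import glob
from scipy.optimize import least_squares
obs=[pickle.load(open(f,"rb"))[1] for f in sorted(glob.glob("pics/*.pkl"))]
Q=np.array([o["qpos"] for o in obs]);X=np.array([o["ee_pos"] for o in obs]);RR=[Ro.from_euler('xyz',o["eef_rot"]).as_matrix() for o in obs]
def rot(q,s=1): return Ro.from_euler('ZYZYZ',[q[0],q[1]+q[2],s*q[3],q[4],q[5]+np.pi/2]).as_matrix()
def fk(q,P):
    L1,L2,a,H,off,L3,o4=P;A=Ro.from_euler('z',q[0]);
    e=A.apply([a+L1*np.sin(q[1])+L2*np.sin(q[1]+q[2])+o4*np.cos(q[1]+q[2]),off,H+L1*np.cos(q[1])+L2*np.cos(q[1]+q[2])-o4*np.sin(q[1]+q[2])])
    R=rot(q);return R,e+R[:,2]*L3
for s in (1,-1): print(s,max(np.degrees((Ro.from_matrix(rot(q,s))*Ro.from_matrix(r).inv()).magnitude()) for q,r in zip(Q,RR)))
s=least_squares(lambda P:np.ravel([fk(q,P)[1]-x for q,x in zip(Q,X)]),[.39,.44,0,.25,.03,.3,0])
P=s.x; print(P.round(4),np.abs(s.fun).max().round(4))
def ik(R,p,q0):
    lo=np.array([-3.03,-.79,.23,-1.04,0,-2.55]);hi=np.array([3.03,2.21,2.52,4.18,3.07,2.55])
    def f(q): r,x=fk(q,P); return np.r_[(x-p)*10,(Ro.from_matrix(R@r.T)).as_rotvec()]
    g=least_squares(f,np.clip(q0,lo+1e-3,hi-1e-3),bounds=(lo,hi)); return g.x,np.abs(g.fun).max()
E
cat > tgt.py <<'E'
from h import *
def bayR(a=-94.5,beta=np.radians(37.5)):
    a=np.radians(a);zt=np.array([np.cos(a),np.sin(a),0]);return Rtool(-np.sin(beta)*zt-np.cos(beta)*np.array([0,0,1]),a+np.pi/2)
CT=np.array([.003,0,-.006])
E
python3 - <<'E'
from kin import *; from tgt import *
R=bayR();ctr=np.array([.431,-.066,.02])
for h in (0,.1,.2):
    p=ctr+[0,0,h]-R@CT
    for q0 in (Q[-1],[0,0,1.8,-.8,1,0],[0,0,1.8,.8,1,-1],[0,0,1.8,3,1,1]): q,e=ik(R,p,np.array(q0));print(h,q.round(2),round(e,4))
E
```

```text
Traceback (most recent call last):
  File "kin.py", line 11, in <module>
    for s in (1,-1): print(s,max(np.degrees((Ro.from_matrix(rot(q,s))*Ro.from_matrix(r).inv()).magnitude()) for q,r in zip(Q,RR)))
                             ~~~^^^^^^^^^^^^^^^^^^^^^^^^^^^^^^^^^^^^^^^^^^^^^^^^^^^^^^^^^^^^^^^^^^^^^^^^^^^^^^^^^^^^^^^^^^^^^^^^^
  File "kin.py", line 11, in <genexpr>
    for s in (1,-1): print(s,max(np.degrees((Ro.from_matrix(rot(q,s))*Ro.from_matrix(r).inv()).magnitude()) for q,r in zip(Q,RR)))
                                                            ~~~^^^^^
  File "kin.py", line 6, in rot
    def rot(q,s=1): return Ro.from_euler('ZYZYZ',[q[0],q[1]+q[2],s*q[3],q[4],q[5]+np.pi/2]).as_matrix()
                           ~~~~~~~~~~~~~^^^^^^^^^^^^^^^^^^^^^^^^^^^^^^^^^^^^^^^^^^^^^^^^^^^
  File "scipy/spatial/transform/_rotation.pyx", line 1413, in scipy.spatial.transform._rotation.Rotation.from_euler
ValueError: Expected axis specification to be a non-empty string of upto 3 characters, got ZYZYZ
```

```bash
sed -i "s/^def rot.*/def rot(q,s=1): return (Ro.from_euler('ZYZ',[q[0],q[1]+q[2],s*q[3]])*Ro.from_euler('YZ',[q[4],q[5]+np.pi\/2])).as_matrix()/" kin.py
cat > t1.py <<'E'
from kin import *; from tgt import *
R=bayR();ctr=np.array([.431,-.066,.02])
for h in (0,.1,.2):
    p=ctr+[0,0,h]-R@CT
    for q0 in (Q[-1],[0,0,1.8,-.8,1,0],[0,0,1.8,.8,1,-1],[0,0,1.8,3,1,1]): q,e=ik(R,p,np.array(q0));print(h,q.round(2),round(e,4))
E
python3 t1.py
```

```text
1 4.057252942925748e-14
-1 38.02786414145883
[ 0.4242  0.4475 -0.      0.2212  0.0366  0.2706  0.0409] 0.0
0 [-0.58  0.52  1.9   0.62  1.16 -0.88] 0.0
0 [-0.58  0.52  1.9   0.62  1.16 -0.88] 0.0
0 [-0.58  0.52  1.9   0.62  1.16 -0.88] 0.0
0 [-0.58  0.52  1.9   0.62  1.16 -0.88] 0.0
0.1 [-0.58  0.33  1.87  0.58  1.34 -0.75] 0.0
0.1 [-0.58  0.33  1.87  0.58  1.34 -0.75] 0.0
0.1 [-0.58  0.33  1.87  0.58  1.34 -0.75] 0.0
0.1 [-0.58  0.33  1.87  0.58  1.34 -0.75] 0.0
0.2 [-0.58  0.19  1.78  0.56  1.53 -0.63] 0.0
0.2 [-0.58  0.19  1.78  0.56  1.53 -0.63] 0.0
0.2 [-0.58  0.19  1.78  0.56  1.53 -0.63] 0.0
0.2 [-0.58  0.19  1.78  0.56  1.53 -0.63] 0.0
```

```bash
cat > t2.py <<'E'
from h import *; from tgt import *
import sys
R=bayR();ctr=np.array([.431,-.066,.018+float(sys.argv[1])])
delta(R,ctr-R@CT)
E
python3 t2.py .2
```

```text
t 7.98 pos [ 0.526  -0.2699  0.2801] d mm [-94.9 205.2 -68.7] |d| 236.0 turn [ 13.79   8.06 -11.75] deg 99.2 q [-0.58 -0.    1.83  0.14  0.66 -1.8 ]
```

>>> jog_arm(moves=[[[-10,8,5],[0.95,0.55,-0.8],10],[[-22,18,10],[1.9,1.1,-1.6],10],[[-34,30,10],[2.8,1.65,-2.4],10],[[-46,44,10],[3.75,2.2,-3.2],10],[[-58,58,10],[4.7,2.75,-4.0],10]])

```text
time_s: 8.4
ee_pos: [0.4673, -0.211, 0.2892]
eef_rot: [2.946, 0.22, 2.262]
force: [-0.4, 0.8, -0.2]
grip_width: 0.0237
```

```bash
python3 t2.py .2
```

```text
t 8.4 pos [ 0.4673 -0.211   0.2892] d mm [-36.2 146.3 -77.8] |d| 170.0 turn [ 9.03  5.27 -7.72] deg 65.0 q [-0.56 -0.01  1.7   0.13  1.18 -1.3 ]
```

>>> jog_arm(moves=[[[-6,15,0],[0.95,0.55,-0.8],10],[[-12,30,0],[1.9,1.1,-1.6],10],[[-18,45,0],[2.8,1.65,-2.4],10],[[-24,60,-5],[3.75,2.2,-3.2],10],[[-28,75,-10],[4.7,2.75,-4.0],10]])

```text
time_s: 8.82
ee_pos: [0.4398, -0.136, 0.2793]
eef_rot: [2.954, -0.252, 1.905]
force: [-0.5, 0.1, -0.6]
grip_width: 0.0235
```

```bash
python3 t2.py .2
```

```text
t 8.82 pos [ 0.4398 -0.136   0.2793] d mm [ -8.7  71.3 -67.9] |d| 99.0 turn [ 4.34  2.52 -3.71] deg 31.2 q [-0.56  0.07  1.65  0.3   1.5  -0.9 ]
```

>>> jog_arm(moves=[[[-2,17,-10],[0.9,0.5,-0.77],10],[[-4,34,-20],[1.8,1.05,-1.54],10],[[-6,52,-35],[2.7,1.6,-2.3],10],[[-8,71,-50],[3.6,2.1,-3.1],10],[[-9,71,-68],[4.34,2.52,-3.71],10]])

```text
time_s: 9.23
ee_pos: [0.4306, -0.0637, 0.2111]
eef_rot: [-3.142, -0.655, 1.492]
force: [0.3, 0.0, 0.0]
grip_width: 0.0237
```

```bash
python3 t2.py .1
python3 - <<'E'
from h import *
grab("wrist","w8");grab("side","d8")
crop("d8",150,100,350,290,3.3,"d8z")
E
```

```text
t 9.23 pos [ 0.4306 -0.0637  0.2111] d mm [  0.5  -1.1 -99.6] |d| 100.0 turn [-0. -0. -0.] deg 0.0 q [-0.58  0.19  1.79  0.56  1.53 -0.63]
```

View pics/w8.png

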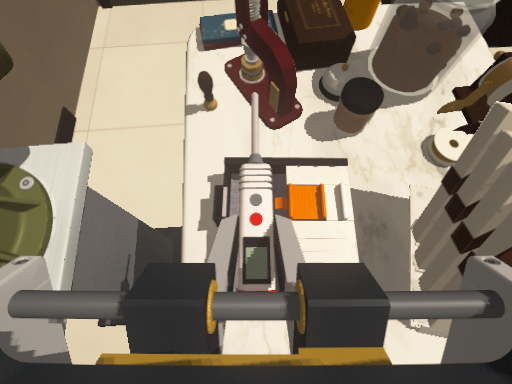

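View pics/d8z.png

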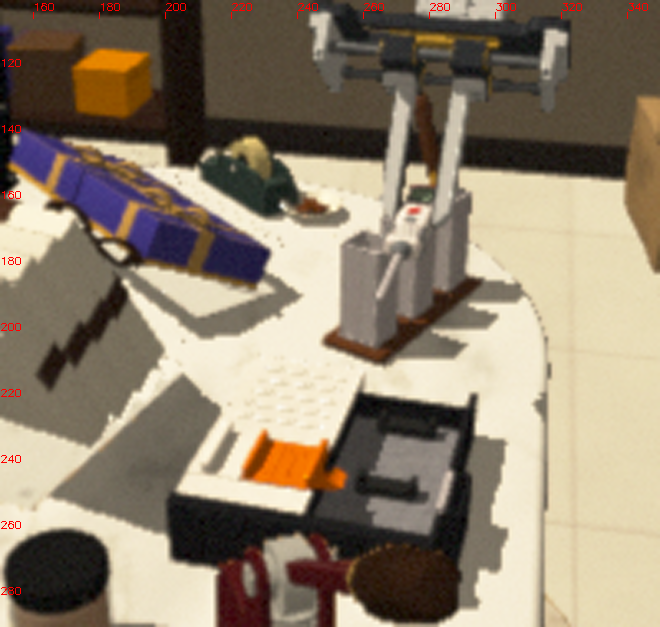

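Run:
```python
from h import *; from tgt import *
W=load("w8");D=load("d8");o=D[1];R=Ro.from_euler('xyz',o["eef_rot"]).as_matrix();p=np.array(o["ee_pos"])
t=tri(W,[(254.5,95)],D,[(150+380/3.3,100+298/3.3)])[0]; print("tip",t.round(4))
t2=tri(W,[(256,158)],D,[(150+400/3.3,100+247/3.3)])[0]; print("body end",t2.round(4))
c=p+R@CT; d=np.radians(85.5);print("ctr",c,"exp tip",c+.117*np.array([np.cos(d),np.sin(d),0]))
```

```text
tip [0.4372 0.0533 0.2105 0.0039]
body end [ 0.433  -0.0105  0.2137  0.0047]
ctr [ 0.42913169 -0.06571114  0.21353189] exp tip [0.4383114  0.05092819 0.21353189]
```

>>> jog_arm(moves=[[[1,0,-30],[0,0,0],10],[[1,-1,-65],[0,0,0],10],[[1,-1,-100],[0,0,0],10],[[1,-1,-130],[0,0,0],10],[[1,-1,-145],[0,0,0],10]])

```text
time_s: 9.75
ee_pos: [0.4312, -0.0667, 0.0649]
eef_rot: [3.138, -0.649, 1.5]
force: [0.3, -0.9, -0.5]
grip_width: 0.024
```

```bash
python3 t2.py .002
python3 - <<'E'
from h import *
grab("side","d9");grab("scene","s9")
crop("d9",190,140,330,280,4.2,"d9z");crop("s9",180,140,300,260,4.5,"s9z")
E
```

```text
t 9.75 pos [ 0.4312 -0.0667  0.0649] d mm [ -0.1   2.  -51.5] |d| 52.0 turn [ 0.07  0.03 -0.06] deg 0.5 q [-0.58  0.41  1.89  0.59  1.25 -0.82]
```

View pics/d9z.png

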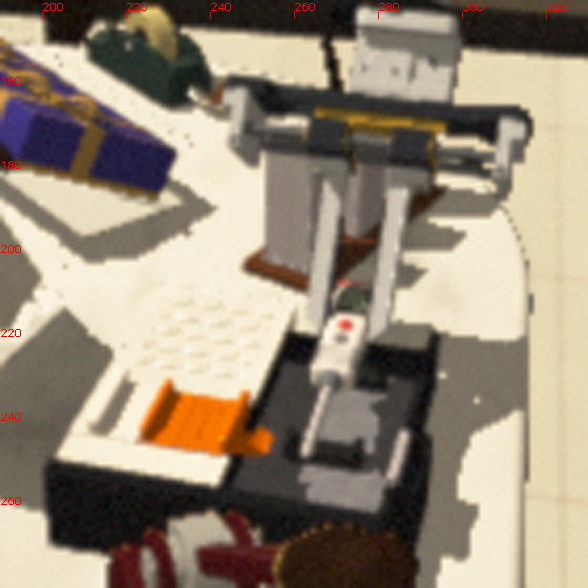

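View pics/s9z.png

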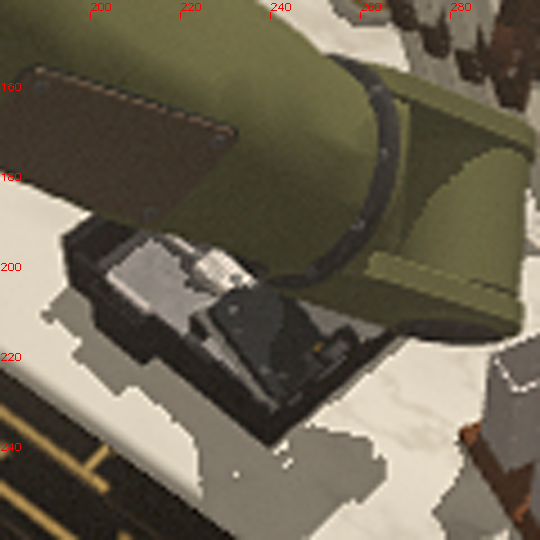

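>>> jog_arm(moves=[[[0,2,-15],[0.07,0.03,-0.06],10],[[0,2,-30],[0.07,0.03,-0.06],10],[[0,2,-42],[0.07,0.03,-0.06],10],[[0,2,-47],[0.07,0.03,-0.06],10],[[0,2,-47],[0.07,0.03,-0.06],10]])

```text
time_s: 10.27
ee_pos: [0.4327, -0.0655, 0.0213]
eef_rot: [3.138, -0.655, 1.493]
force: [0.4, -0.4, -0.8]
grip_width: 0.0238
```

```bash
python3 t2.py .0
python3 - <<'E'
from h import *
print(ctrl.get_obs()["force"])
grab("side","d10");grab("wrist","w10")
crop("d10",220,170,310,260,6,"d10z");crop("w10",170,80,370,300,2.7,"w10z")
E
```

```text
t 10.27 pos [ 0.4327 -0.0655  0.0213] d mm [-1.6  0.8 -9.9] |d| 10.0 turn [-0.    0.03  0.02] deg 0.2 q [-0.58  0.5   1.9   0.62  1.17 -0.87]
[ 0.4456278  -0.42751957 -0.843321  ]
```

View pics/d10z.png

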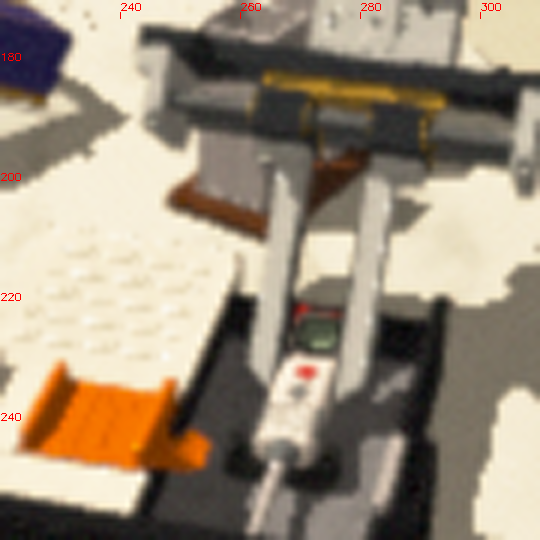

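View pics/w10z.png

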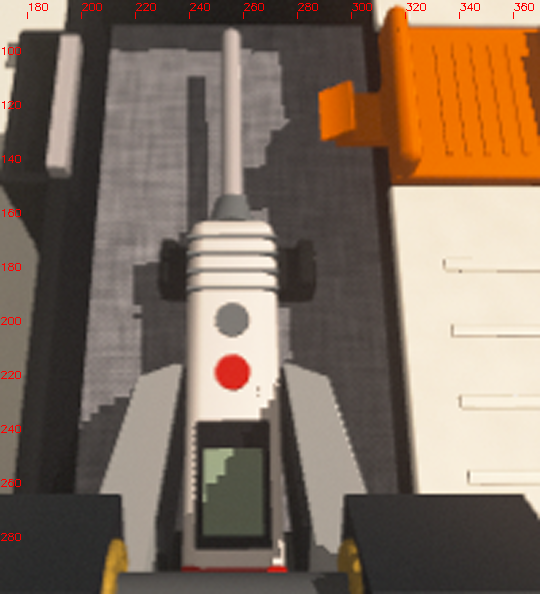

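>>> jog_arm(moves=[[[0,1,-3],[0,0,0],10],[[0,1,-5],[0,0,0],10],[[0,1,-7],[0,0,0],10],[[0,1,-8],[0,0,0],10],[[0,1,-8],[0,0,0],10]])

```text
time_s: 10.78
ee_pos: [0.4333, -0.0652, 0.0149]
eef_rot: [3.136, -0.655, 1.494]
force: [-7.9, -10.9, 26.3]
grip_width: 0.0239
```

>>> jog_arm(moves=[[[0,0,3],[0,0,0],10],[[0,0,5],[0,0,0],10],[[0,0,5],[0,0,0],10]])

```text
time_s: 11.03
ee_pos: [0.4325, -0.0641, 0.0182]
eef_rot: [3.139, -0.655, 1.492]
force: [-0.4, -0.4, -1.6]
grip_width: 0.0239
```

```bash
python3 t2.py .0
python3 - <<'E'
from h import *
o=ctrl.get_obs();print(o["force"],o["moment"])
grab("wrist","w11");crop("w11",200,120,320,260,5,"w11z")
E
```

```text
t 11.03 pos [ 0.4325 -0.0641  0.0182] d mm [-1.4 -0.6 -6.8] |d| 7.0 turn [-0.    0.03  0.02] deg 0.2 q [-0.58  0.51  1.9   0.62  1.16 -0.88]
[-0.40399696 -0.44569801 -1.57730884] [-0.43841249  0.02200653  0.02400707]
```

View pics/w11z.png

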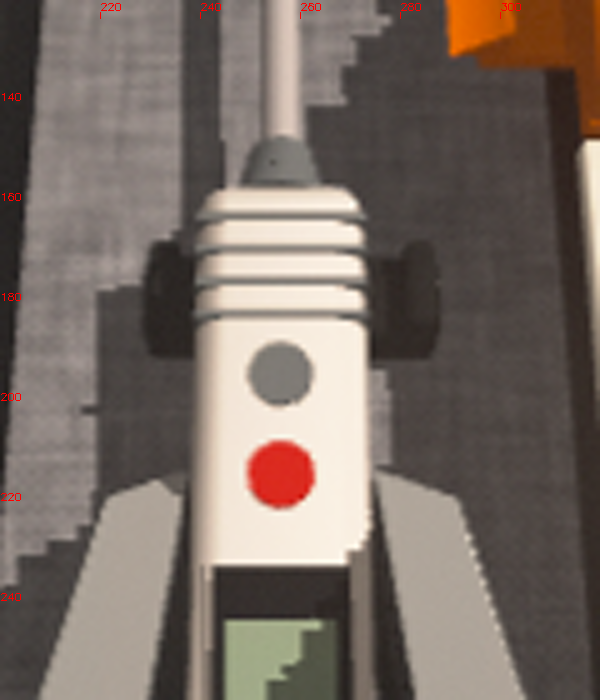

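>>> jog_arm(moves=[[[1.5,0,-1],[0,0,0],10],[[1.5,0,-2],[0,0,0],10],[[1.5,0,-3],[0,0,0],10],[[1.5,0,-3.5],[0,0,0],10],[[1.5,0,-3.5],[0,0,0],10]])

```text
time_s: 11.5
ee_pos: [0.4338, -0.0639, 0.015]
eef_rot: [3.14, -0.657, 1.492]
force: [-5.6, -2.1, 16.9]
grip_width: 0.0239
```

Run:
```python
from h import *
o=ctrl.get_obs();print(o["ee_pos"],o["force"],o["moment"])
grab("wrist","w12");crop("w12",200,90,320,260,3.5,"w12z")
grab("side","d12");crop("d12",230,200,300,270,6,"d12z")
```

```text
[ 0.43381429 -0.06394221  0.01497463] [-5.5716647  -2.09501728 16.93015591] [1.20907423 0.7320396  0.57826   ]
```

View pics/w12z.png

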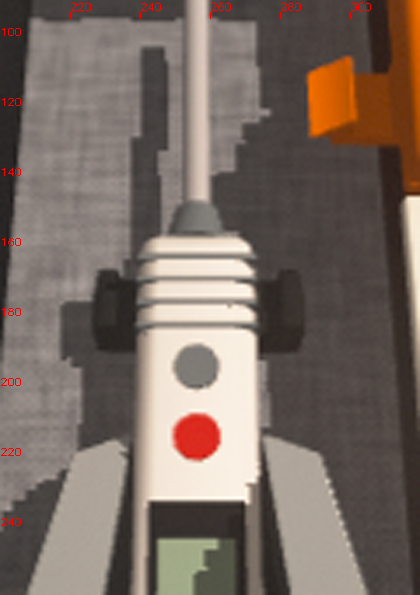

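View pics/d12z.png

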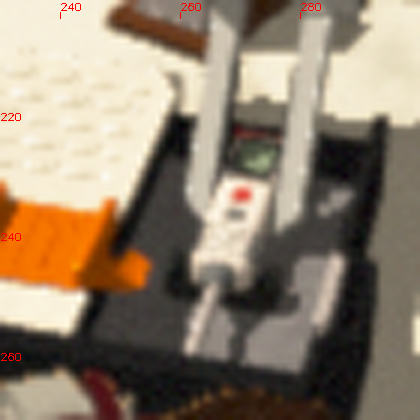

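>>> jog_arm(moves=[[[0,0,1],[0,0,0],24],[[0,0,1],[0,0,0],34],[[0,0,1],[0,0,0],40],[[0,0,1],[0,0,0],40],[[0,0,1],[0,0,0],40]])

```text
time_s: 12.02
ee_pos: [0.4337, -0.064, 0.015]
eef_rot: [3.14, -0.656, 1.491]
force: [0.2, -0.3, 0.1]
grip_width: 0.0398
```

Run:
```python
from h import *
o=ctrl.get_obs();print(o["ee_pos"],o["force"],o["grip_width"])
grab("wrist","w13");crop("w13",190,90,330,300,2.8,"w13z")
grab("side","d13");crop("d13",230,200,300,270,6,"d13z")
```

```text
[ 0.4336672  -0.06396686  0.01496157] [ 0.17966546 -0.27227491  0.09764974] 0.0398151400765152
```

View pics/w13z.png

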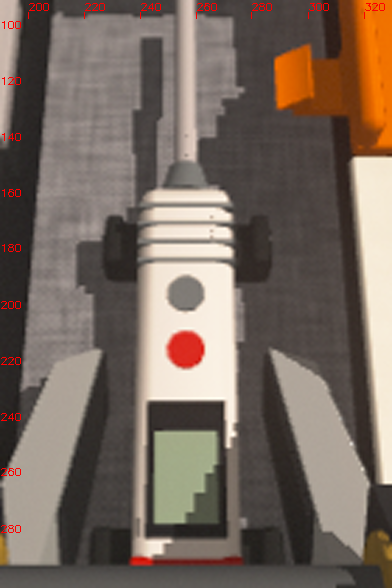

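View pics/d13z.png

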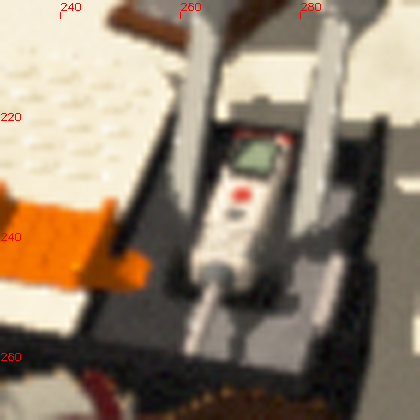

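```bash
cat > t3.py <<'E'
from h import *; import sys
R=Rtool([0,0,-1],np.radians(85.5)); delta(R,[float(a) for a in sys.argv[1:4]])
E
python3 - <<'E'
from h import *
S=load("scene0");Z=lambda x,y:(140+x/3.7,120+y/3.7)
print(onz(S,[Z(595,280),Z(545,235),Z(505,185),Z(470,90)],0).round(3))
D=load("side0");print(onz(D,[(120,213),(140,228),(155,230),(190,215)],0).round(3))
E
python3 t3.py .5 -.0 .2
```

```text
[[ 0.632 -0.167  0.   ]
 [ 0.646 -0.102  0.   ]
 [ 0.672 -0.038  0.   ]
 [ 0.75   0.063  0.   ]]
[[ 0.862 -0.126  0.   ]
 [ 0.776 -0.066  0.   ]
 [ 0.734 -0.065  0.   ]
 [ 0.666 -0.151  0.   ]]
t 12.12 pos [ 0.4337 -0.064   0.015 ] d mm [ 66.3  64.  185. ] |d| 207.0 turn [-6.34 -5.39 17.31] deg 96.0 q [-0.57  0.52  1.9   0.63  1.16 -0.88]
```

>>> jog_arm(moves=[[[-0.5,-4,6],[0,0,0],42],[[-2,-16,22],[0,0,0],42],[[-3,-28,50],[0,0,0],42],[[-3,-30,90],[0,0,0],42],[[-3,-30,130],[0,0,0],30]])

```text
time_s: 12.53
ee_pos: [0.4301, -0.0947, 0.1467]
eef_rot: [-3.141, -0.656, 1.489]
force: [0.7, 0.4, 0.6]
grip_width: 0.0382
```

```bash
python3 t3.py .5 -.0 .2; python3 -c "
from h import *
grab('side','d14');crop('d14',180,150,340,290,4,'d14z')"
```

```text
t 12.53 pos [ 0.4301 -0.0947  0.1467] d mm [69.9 94.7 53.3] |d| 129.0 turn [-6.34 -5.4  17.33] deg 96.1 q [-0.63  0.3   1.81  0.55  1.44 -0.74]
```

View pics/d14z.png

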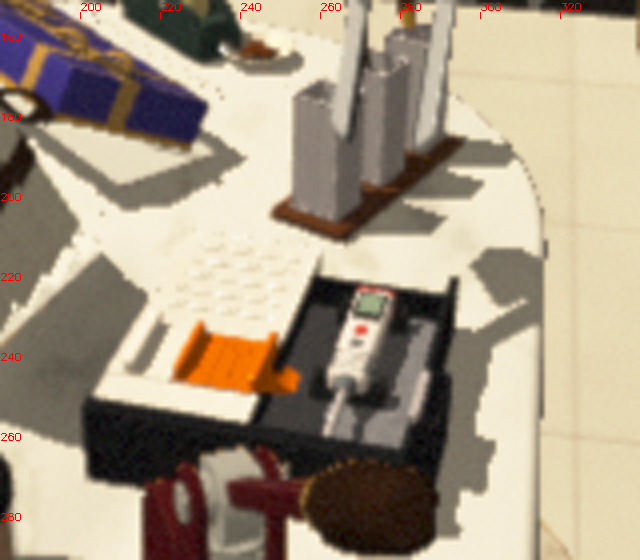

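>>> jog_arm(moves=[[[10,5,15],[-0.45,-0.4,1.2],0],[[20,12,30],[-0.9,-0.77,2.45],0],[[30,20,45],[-1.35,-1.15,3.7],0],[[40,30,53],[-1.8,-1.55,4.95],0],[[50,40,53],[-2.27,-1.93,6.2],0]])

```text
time_s: 13.0
ee_pos: [0.4817, -0.0542, 0.2004]
eef_rot: [3.0, -0.422, 2.112]
force: [-0.4, 0.6, 0.6]
grip_width: 0.0022
```

```bash
python3 t3.py .585 -.003 .2
```

```text
t 13.0 pos [ 0.4817 -0.0542  0.2004] d mm [103.3  51.2  -0.4] |d| 115.0 turn [-4.05 -3.4  11.05] deg 61.3 q [-0.39  0.29  1.61  0.36  1.51 -0.97]
```

>>> jog_arm(moves=[[[12,6,0],[-0.45,-0.38,1.23],0],[[24,12,0],[-0.9,-0.75,2.45],0],[[36,18,0],[-1.35,-1.13,3.68],0],[[48,24,0],[-1.8,-1.5,4.9],0],[[60,30,0],[-2.25,-1.88,6.1],0]])

```text
time_s: 13.42
ee_pos: [0.5413, -0.0239, 0.1986]
eef_rot: [3.031, -0.173, 2.638]
force: [-0.5, -0.7, 0.3]
grip_width: 0.0005
```

```bash
python3 t3.py .585 -.003 .13
```

```text
t 13.42 pos [ 0.5413 -0.0239  0.1986] d mm [ 43.7  20.9 -68.6] |d| 84.0 turn [-1.79 -1.55  4.96] deg 27.5 q [-0.19  0.36  1.47  0.16  1.44 -1.28]
```

>>> jog_arm(moves=[[[12,5,0],[-0.45,-0.4,1.25],0],[[24,10,0],[-0.9,-0.78,2.5],0],[[34,16,-10],[-1.35,-1.17,3.75],0],[[44,21,-35],[-1.79,-1.55,4.96],0],[[44,21,-68],[-1.79,-1.55,4.96],0]])

```text
time_s: 13.83
ee_pos: [0.5866, -0.0017, 0.1319]
eef_rot: [3.142, 0.005, 3.067]
force: [0.6, -0.3, -0.0]
grip_width: 0.0004
```

```bash
python3 t3.py .583 -.003 .0525
python3 - <<'E'
from h import *
W=grab("wrist","w15")
crop("w15",120,60,380,340,2.1,"w15z")
print(proj(W,[[.5637,-.0006,.058]]))
E
```

```text
t 13.83 pos [ 0.5866 -0.0017  0.1319] d mm [ -3.6  -1.3 -79.4] |d| 79.0 turn [ 0.    0.06 -0.04] deg 0.4 q [-0.07  0.44  1.5  -0.    1.19 -1.56]
[[255.14808431 171.88276399]]
```

View pics/w15z.png

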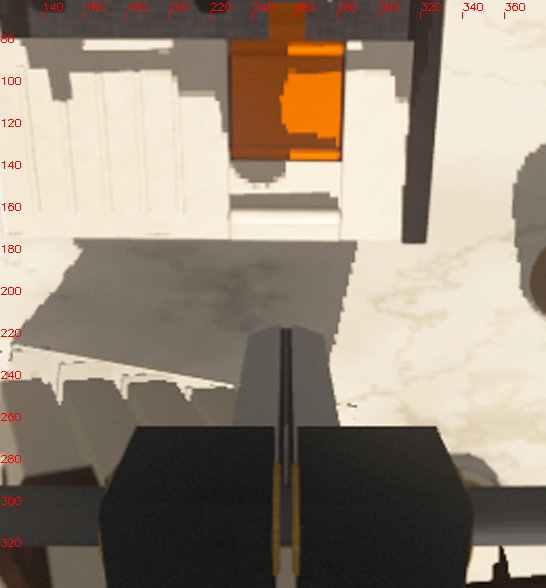

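>>> jog_arm(moves=[[[-4,-1,-20],[0,0,0],0],[[-5,-1,-42],[0,0,0],0],[[-5,-1,-62],[0,0,0],0],[[-5,-1,-76],[0,0,0],0],[[-5,-1,-79],[0,0,0],0]])

```text
time_s: 14.3
ee_pos: [0.5786, -0.0044, 0.0496]
eef_rot: [3.139, -0.006, 3.057]
force: [0.3, 0.1, -0.1]
grip_width: 0.0002
```

```bash
python3 t3.py .486 .004 .0525
python3 - <<'E'
from h import *
print(ctrl.get_obs()["force"])
W=grab("side","d16")
crop("d16",160,140,320,280,4,"d16z")
E
```

```text
t 14.3 pos [ 0.5786 -0.0044  0.0496] d mm [-92.6   8.4   2.9] |d| 93.0 turn [-0.03 -0.06  0.07] deg 0.5 q [-0.07  0.54  1.58  0.    1.03 -1.56]
[ 0.2571306   0.10165747 -0.05452331]
```

View pics/d16z.png

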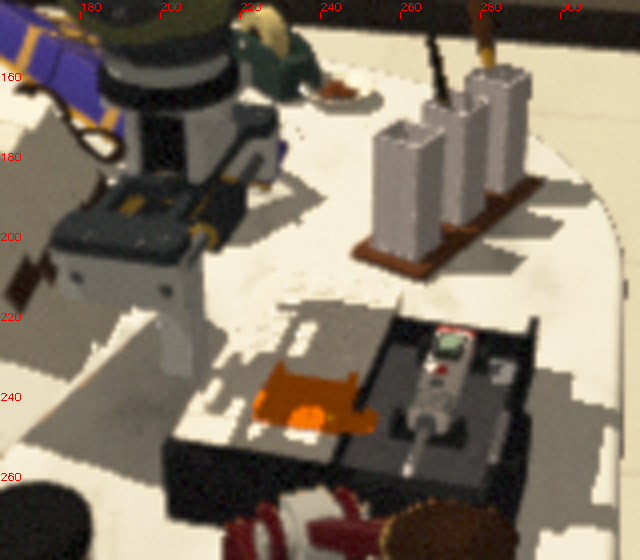

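>>> jog_arm(moves=[[[0,0,2],[0,0,0],0],[[-6,0.5,2],[0,0,0],0],[[-13,1,2],[0,0,0],0],[[-21,1.7,2],[0,0,0],0],[[-29,2.4,2],[0,0,0],0]])

```text
time_s: 14.77
ee_pos: [0.5502, -0.0016, 0.0539]
eef_rot: [3.139, -0.0, 3.058]
force: [1.5, -0.1, 0.9]
grip_width: 0.0008
```

>>> jog_arm(moves=[[[-8,0.7,0],[0,0,0],0],[[-16,1.4,0],[0,0,0],0],[[-24,2,0],[0,0,0],0],[[-32,2.7,0],[0,0,0],0],[[-40,3.4,0],[0,0,0],0]])

```text
time_s: 15.18
ee_pos: [0.5099, 0.0019, 0.0532]
eef_rot: [3.139, -0.002, 3.058]
force: [1.4, -0.6, 1.3]
grip_width: 0.0003
```

>>> jog_arm(moves=[[[-4,0.3,0],[0,0,0],0],[[-8,0.7,0],[0,0,0],0],[[-12,1,0],[0,0,0],0],[[-16,1.4,0],[0,0,0],0],[[-18,1.5,0],[0,0,0],0]])

```text
time_s: 15.6
ee_pos: [0.4928, 0.0033, 0.0532]
eef_rot: [3.139, -0.001, 3.058]
force: [0.6, 0.1, 0.6]
grip_width: 0.0008
```

```bash
python3 t3.py .486 .004 .0525
python3 - <<'E'
from h import *
print(ctrl.get_obs()["force"])
W=grab("side","d17")
crop("d17",180,160,320,280,4.2,"d17z")
grab("scene","s17");crop("s17",180,140,300,260,4.5,"s17z")
E
```

```text
t 15.6 pos [0.4928 0.0033 0.0532] d mm [-6.8  0.7 -0.7] |d| 7.0 turn [-0.03 -0.    0.06] deg 0.3 q [-0.07  0.36  1.83  0.    0.95 -1.56]
[0.56808438 0.07058968 0.64128536]
```

View pics/d17z.png

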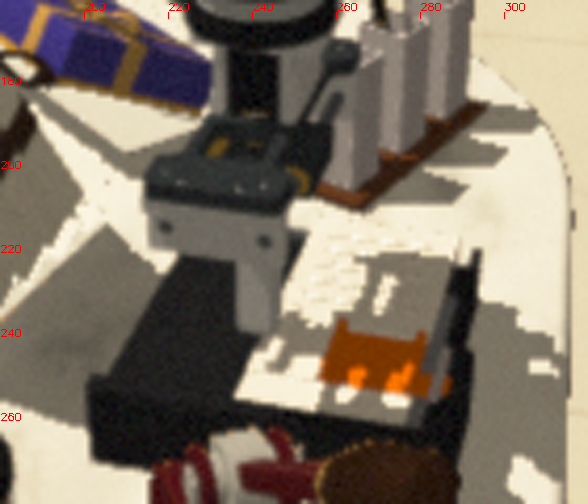

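>>> jog_arm(moves=[[[-2,0.2,0],[0,0,0],0],[[-4,0.3,0],[0,0,0],0],[[-6,0.5,0],[0,0,0],0],[[-7,0.6,0],[0,0,0],0],[[-7,0.6,0],[0,0,0],0]])

```text
time_s: 16.12
ee_pos: [0.4862, 0.0038, 0.0533]
eef_rot: [3.139, 0.0, 3.058]
force: [6.9, -0.3, -4.2]
grip_width: 0.0003
```

>>> jog_arm(moves=[[[-1.5,0.1,0],[0,0,0],0],[[-3,0.2,0],[0,0,0],0],[[-3,0.2,0],[0,0,0],0]])

```text
time_s: 16.37
ee_pos: [0.4857, 0.0038, 0.0537]
eef_rot: [3.139, 0.006, 3.058]
force: [22.8, -0.9, -15.2]
grip_width: 0.0004
```

>>> jog_arm(moves=[[[3,0,0],[0,0,0],0],[[12,0,0],[0,0,0],0],[[18,0,30],[0,0,0],0],[[20,0,70],[0,0,0],0],[[20,0,110],[0,0,0],0]])

```text
time_s: 16.78
ee_pos: [0.5024, 0.0041, 0.164]
eef_rot: [3.139, -0.005, 3.058]
force: [1.0, -0.1, 1.2]
grip_width: 0.0003
```

Run:
```python
from h import *
o=ctrl.get_obs();print(o["time_s"],o["ee_pos"],o["force"])
W=grab("wrist","w18");crop("w18",120,40,340,260,2.6,"w18z")
grab("side","d18");crop("d18",180,160,320,280,4.2,"d18z")
```

```text
16.7833 [0.50235233 0.00414735 0.16395571] [ 1.03171768 -0.06066138  1.20187003]
```

View pics/w18z.png

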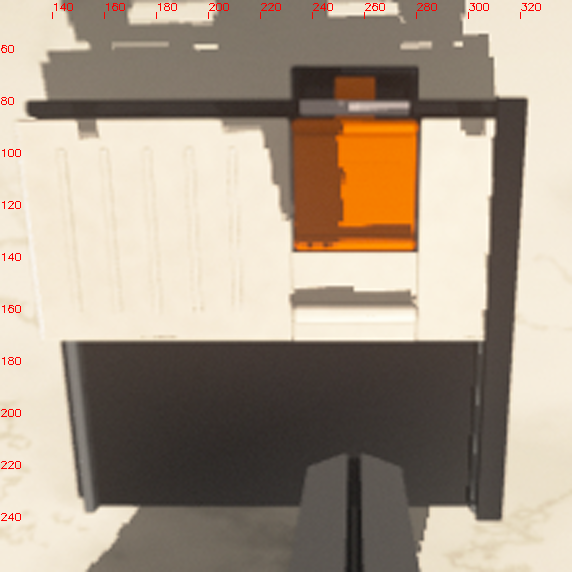

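View pics/d18z.png

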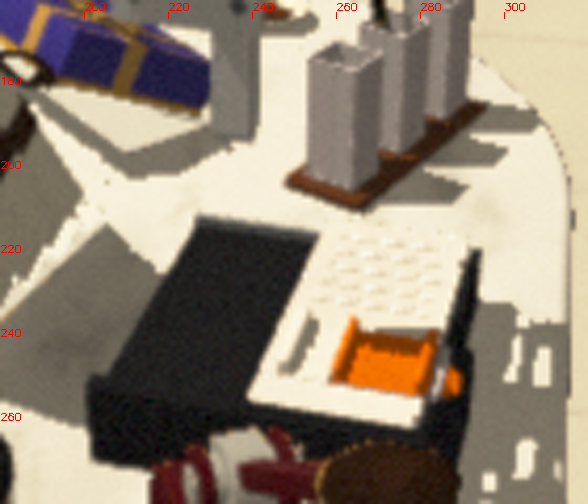

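Run:
```python
from h import *
D=load("d18")
for n in ("side0","d18"):
    k=cv2.inRange(cv2.cvtColor(load(n)[0]["frame"],cv2.COLOR_RGB2HSV),(6,180,120),(18,255,255));k[:230]=0;k[:, :240]=0;k[270:]=0
    m,l,s,c=cv2.connectedComponentsWithStats(k);print(n,[(s[i].tolist(),c[i].round(1).tolist()) for i in range(1,m) if s[i,4]>10])
W=load("w18");print("ridge",onz(W,[(230.5,161),(281,161),(231,158),(280.5,158)],.058).mean(0),"farrib",onz(W,[(231,136.5),(281,136.5),(231,133),(281,133)],.058).mean(0))
def cr(n):return cv2.resize(load(n)[0]["frame"][215:275,230:310,::-1],None,fx=4.5,fy=4.5,interpolation=cv2.INTER_CUBIC)
cv2.imwrite("pics/cmp.png",np.hstack([cr("side0"),cr("d18")]))
```

```text
side0 [([259, 236, 25, 18, 293], [271.3, 245.5]), ([286, 248, 5, 6, 22], [287.7, 250.8])]
d18 [([259, 236, 25, 18, 290], [271.3, 245.6]), ([286, 248, 4, 6, 20], [287.5, 250.7])]
ridge [0.47244266 0.00686714 0.058     ] farrib [0.44662667 0.00930714 0.058     ]
```

View pics/cmp.png

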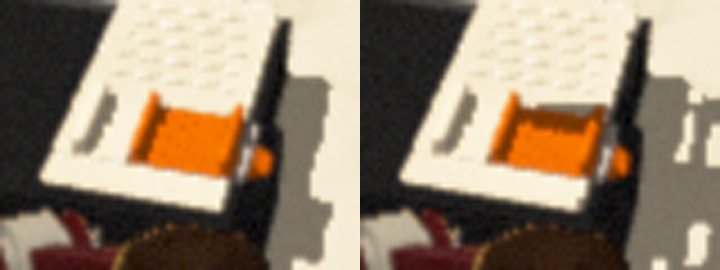

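>>> jog_arm(moves=[[[-10,10,35],[0,0,0],20],[[-25,30,70],[0,0,0],20],[[-50,60,100],[0,0,0],20],[[-80,90,120],[0,0,0],20],[[-110,125,120],[0,0,0],20]])

```text
time_s: 17.3
ee_pos: [0.4036, 0.1169, 0.2837]
eef_rot: [3.139, 0.001, 3.057]
force: [1.1, 1.7, 0.1]
grip_width: 0.0198
```

>>> jog_arm(moves=[[[-20,35,0],[0,0,0],20],[[-40,70,0],[0,0,0],20],[[-60,105,0],[0,0,0],20],[[-60,105,0],[0,0,0],20],[[-60,105,0],[0,0,0],20]])

```text
time_s: 17.72
ee_pos: [0.343, 0.2226, 0.2809]
eef_rot: [3.14, -0.003, 3.062]
force: [0.4, 0.0, 0.7]
grip_width: 0.02
```

Run:
```python
from h import *
grab("scene","s19");grab("side","d19");o=ctrl.get_obs();print(o["time_s"],o["force"])
a=load("scene0")[0]["frame"];b=load("s19")[0]["frame"]
cv2.imwrite("pics/cmp2.png",cv2.resize(np.hstack([a[60:300,100:360],b[60:300,100:360]])[...,::-1],None,fx=1.5,fy=1.5))
d=np.hstack([load("side0")[0]["frame"],load("d19")[0]["frame"]])[...,::-1];cv2.imwrite("pics/cmp3.png",cv2.resize(d,None,fx=.78,fy=.78))
```

```text
17.8167 [0.49111115 0.45741861 0.48859935]
```

View pics/cmp2.png

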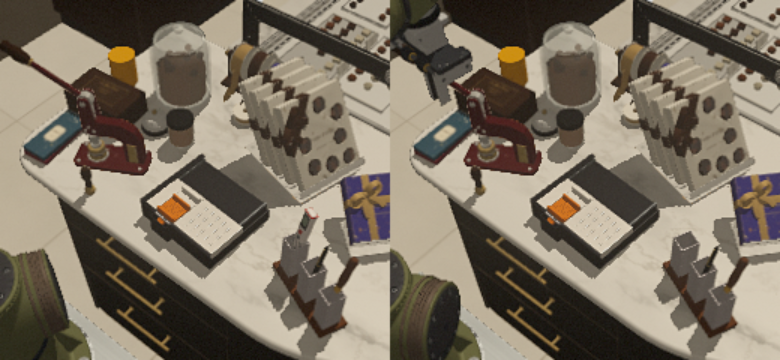

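View pics/cmp3.png

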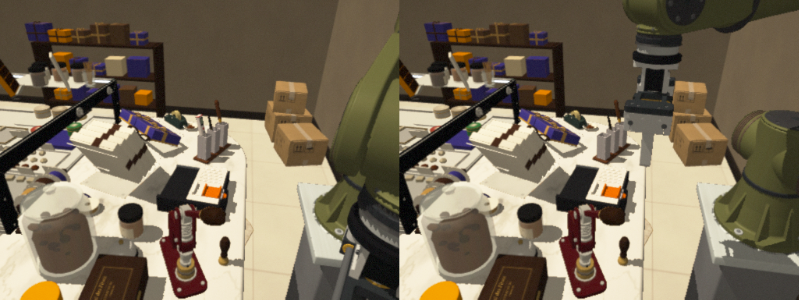

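Before and after match: the case is shut, the thermometer is gone from its cup, and nothing else has moved. The arm is clear.

```bash
python3 -c "
from h import *
print(ctrl.hand_in())"
```

```text
the job is handed in; nothing more can be done
None
```

The probe thermometer is in its storage case with the cover shut, and the job was handed in at about 18 s of the 58 s allowed.

**What I did:**
- Pressed the orange tab and slid the cover open to its stop.
- Drew the thermometer out of its cup along its lean.
- Laid it in the bay, display up and probe towards the back wall, and let go.
- Pushed the cover shut by its ridge with the tab free.

**Last checks:**
- **Cradle:** pictures taken after letting go showed the body lying between the lips of both saddles.
- **Latch:** with the cover shut, the tab's pixel centre in the side view is within 0.1 px of the starting picture and the barb's within 0.2 px. I take this as latched; I did not pull on the cover to test it.
- **Surroundings:** before and after views from the scene and side cameras show the palette knife, pen, jar, stamp and the rest where they were. The arm was clear of everything.

**What did not go to plan:**
- While lowering, the thermometer touched the cradle about 3 mm higher than I calculated, with about 26 N upward. I backed off, moved 1.5 mm sideways, touched again at about 17 N and released it there. It barely moved when the fingers opened.
- I did not see the click happen. After about 7 N of push, the force rose to about 23 N against the closed stop.

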